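Load the interlocked board test station and switch it on

TASK

Load the test station with all the board carriers that lie on the mat and set it testing: work its three interlocked levers in the order they allow, without forcing one that is blocked, until the gate is open; put the carriers upright in the guide channel and feed them into the tunnel with the push stick, fingers never touching a carrier in the mouth, until the foremost is against the end stop and all are inside. Then shut the gate, lower the contact head and switch the supply on, lay the push stick back flat in its blue tray, and leave the other things on the bench where they are.

Things in the scene. Friction and masses are not known exactly. Their poses are not given: they have to be found in the camera images.
- station: grey board test station, fixed. Origin on the mat under the channel's mouth; +y = feed direction, +z up. Lever deck: x -135 to -28 mm, y -35 to 232 mm, top 45 mm above the mat, clear window over the cams. Upright lever shafts at x -75 mm, y 0 (gate), 90 (head), 180 mm (supply). A blocked lever yields up to 8 degrees, then stops hard; one within 6 degrees of its end frees its neighbour
- mouth (a point): the mouth, on the middle of the channel floor, 12 mm above the mat; axes as the station. The straight aluminium channel runs along y from y = -180 mm to the end stop: 36 mm wide inside, side walls 6 mm high; ahead of the mouth lips flare out above them to 11 mm over the floor, 25 mm from the middle line. Nothing else of the station is within 65 mm of the middle line at y below -40 mm
- end_stop (a point): foot of the black end stop's face, on the channel floor 142 mm past the mouth; axes as the station. From y = 8 to 150 mm the channel is a tunnel, opening 36 wide x 30 mm high, with a clear roof whose top is 48 mm above the mat; a blue gantry over it (y 65 to 95 mm) is 110 mm high and carries the contact head, which never touches the carriers
- gate (a joint): blue lever, rad: 0 = gate open (knob leans to station +y), 1.57 = shut (leans to -y); at value q the knob is 70 mm from the shaft at angle 135 deg + q in the station's xy. Moves only while head is up. A yellow blade on a 94 mm arm turns with it: shut, it bars the channel at the mouth; open, it lies along -y from the shaft, 75 mm beside the channel. It strikes carriers left in its sweep
- head (a joint): yellow lever of the contact head, rad: 0 = head up (knob leans to station +y), 1.57 = head down (leans to -y); knob 70 mm from the shaft at angle 135 deg + q in the station's xy. Moves only while the supply is off and the gate is fully shut. Like the others it snaps over centre half-way (up to about 3 N at the knob, with a jolt) and stays where it is left
- supply (a joint): red lever of the test supply, rad: 0 = off (knob leans to station +y), 1.57 = on (leans to -y); knob 70 mm from the shaft at angle 135 deg + q in the station's xy. Moves only while the head is fully down. May be found on, off or left short of either end (up to 18 degrees); then it blocks the head lever
- gate_knob (a point): middle of the blue upright round knob of the gate lever: 16 mm diameter, 42 mm high, standing on its arm, this point 78 mm above the mat, the top at 99 mm; the neighbouring shafts are 90 mm apart
- head_knob (a point): middle of the yellow upright round knob of the head lever: 16 mm diameter, 42 mm high, standing on its arm, this point 78 mm above the mat, the top at 99 mm; the neighbouring shafts are 90 mm apart
- supply_knob (a point): middle of the red upright round knob of the supply lever: 16 mm diameter, 42 mm high, standing on its arm, this point 78 mm above the mat, the top at 99 mm; the neighbouring shafts are 90 mm apart
- carrier1 (a point): centre of a board carrier (may be absent): black plastic block with a green circuit board on top, 30 mm wide (own x) x 32 mm long (own y) x 24 mm high (own z up), about 60 g; either way round is right
- carrier2 (a point): centre of a board carrier (may be absent): black plastic block with a green circuit board on top, 30 mm wide (own x) x 32 mm long (own y) x 24 mm high (own z up), about 60 g; either way round is right
- carrier3 (a point): centre of a board carrier (may be absent): black plastic block with a green circuit board on top, 30 mm wide (own x) x 32 mm long (own y) x 24 mm high (own z up), about 60 g; either way round is right
- carrier4 (a point): centre of a board carrier (may be absent): black plastic block with a green circuit board on top, 30 mm wide (own x) x 32 mm long (own y) x 24 mm high (own z up), about 60 g; either way round is right
- tray: blue tray of the push stick, 75 x 260 mm outside, floor 4 mm thick, walls 4 mm thick and 10 mm high in all; origin under its centre on the mat, long axis along its y
- stick_grip (a point): centre of the grip of the wooden push stick: grip block 14 mm wide (own x), 50 mm long (own y), 28 mm high, standing on a bar 26 mm wide, 200 mm long, 12 mm thick; this point is 26 mm above the bar's underside, 140 mm behind the bar's black front end; own +y points to the front end; about 80 g
- stick_tip (a point): middle of the push stick's black front end face, 6 mm above the underside; axes as stick_grip
- pliers: bystander: pliers with red and black handles, 175 mm long, 17 mm high, lying flat; origin at the centre of its underside
- tweezers: bystander: steel tweezers with a red end, 120 x 8 x 5 mm, lying flat; origin at the centre of its underside
- spool: bystander: spool of copper wire, 38 mm diameter, 22 mm high, standing; origin at the centre of its underside
- sucker: bystander: solder sucker, blue and silver, 180 x 19 x 19 mm, lying; origin at the centre of its underside
- flux_bottle: bystander: small clear bottle with a white cap, 40 mm diameter, 95 mm high, standing; origin at the centre of its underside
- tape: bystander: roll of amber tape, 84 mm diameter, 19 mm high, lying flat; origin at the centre of its underside
- meter: bystander: orange multimeter, 85 x 160 x 36 mm, lying on its back; origin at the centre of its underside

How it is judged (in metres and radians):
On the way, in this order (a step that is already met when the one before it is completed fails the run):
1. the gate is opened (which needs supply off and head up) (value of joint gate below 0.2 rad), for 0.2 s.
2. with the gate open every carrier is in the tunnel, upright, and one is against the end stop (y of carrier1 in the frame of mouth between 0.018 and 0.16 m and x of carrier1 in the frame of mouth between -0.02 and 0.02 m and z of each of carrier1, carrier2, carrier3, carrier4 in the frame of mouth below 0.022 m and angle between each of carrier1, carrier2, carrier3, carrier4's own z axis and vertical below 0.25 rad and y of carrier2 in the frame of mouth between 0.018 and 0.16 m and x of carrier2 in the frame of mouth between -0.02 and 0.02 m and y of carrier3 in the frame of mouth between 0.018 and 0.16 m and x of carrier3 in the frame of mouth between -0.02 and 0.02 m and y of carrier4 in the frame of mouth between 0.018 and 0.16 m and x of carrier4 in the frame of mouth between -0.02 and 0.02 m and y of any of carrier1, carrier2, carrier3, carrier4 in the frame of mouth above 0.119 m and value of joint gate below 0.2 rad), for 0.2 s.
3. the gate is shut (value of joint gate above 1.4 rad), for 0.2 s.
4. the contact head is lowered (value of joint head above 1.4 rad), for 0.2 s.
5. the supply is switched on (value of joint supply above 1.4 rad), for 0.2 s.
At the end, for the whole second after the job is handed in: All carriers upright in the tunnel, centres over 18 mm past the mouth, one within 7 mm of the end stop; gate, head and supply levers within 10 degrees of shut, down and on; push stick flat and still in its tray; no bystander moved over 30 mm (y of carrier1 in the frame of mouth between 0.018 and 0.16 m and x of carrier1 in the frame of mouth between -0.02 and 0.02 m and z of each of carrier1, carrier2, carrier3, carrier4 in the frame of mouth below 0.022 m and angle between each of carrier1, carrier2, carrier3, carrier4's own z axis and vertical below 0.25 rad and y of carrier2 in the frame of mouth between 0.018 and 0.16 m and x of carrier2 in the frame of mouth between -0.02 and 0.02 m and y of carrier3 in the frame of mouth between 0.018 and 0.16 m and x of carrier3 in the frame of mouth between -0.02 and 0.02 m and y of carrier4 in the frame of mouth between 0.018 and 0.16 m and x of carrier4 in the frame of mouth between -0.02 and 0.02 m and y of any of carrier1, carrier2, carrier3, carrier4 in the frame of mouth above 0.119 m and value of joint each of gate, head, supply above 1.4 rad and x of stick_grip in the frame of tray between -0.035 and 0.035 m and y of stick_grip in the frame of tray between -0.12 and 0.12 m and x of stick_tip in the frame of tray between -0.035 and 0.035 m and y of stick_tip in the frame of tray between -0.127 and 0.127 m and z of stick_tip in the frame of tray below 0.022 m and z of stick_grip in the frame of tray below 0.042 m and linear speed of stick below 0.02 m/s); the robot touches nothing.
It fails at once if a carrier inside the tunnel mouth is touched with the fingers instead of the push stick ((contact force between the fingers and c1 above 0.5 N and y of carrier1 in the frame of mouth above -0.005 m and horizontal distance between carrier1 and station below 0.2 m) or (contact force between the fingers and c2 above 0.5 N and y of carrier2 in the frame of mouth above -0.005 m and horizontal distance between carrier2 and station below 0.2 m) or (contact force between the fingers and c3 above 0.5 N and y of carrier3 in the frame of mouth above -0.005 m and horizontal distance between carrier3 and station below 0.2 m) or (contact force between the fingers and c4 above 0.5 N and y of carrier4 in the frame of mouth above -0.005 m and horizontal distance between carrier4 and station below 0.2 m)).
It fails at once if a blocked lever is forced: over 100 N between the interlock cams, about 50 N at its knob (contact force between head and gate above 100 N or contact force between head and supply above 100 N).
It fails at once if a bystander is moved by more than 30 mm (distance of any of pliers, tweezers, spool, sucker, flux_bottle, tape, meter from where it was at the start of the episode above 0.03 m).
Of c1, c2, c3, c4 only 2 to 4 are there at a start; the rules pass over those that are not, and their reading is None.
At some moment in a run one of c1, c2, c3, c4, stick may be knocked a few centimetres aside while the robot is not near it.
Once in a run the grip may slacken for a moment while it holds something.
It also fails if it takes over 210 s, if anything falls off the work surface, if the arm or the gripper's body presses on something with over 40 N, if the wrist force passes 120 N, or if a joint passes its speed limit or range.

ROBOT

A 6-joint arm with a two-finger parallel gripper is mounted at the origin on the work surface. World frame = base frame: x ahead of the robot, y to its left, z up, the work surface at z = 0. Lengths are in mm, angles in rad, forces in N, time in s.
With the tool pointing down it reaches from about 300 to 775 mm from the base axis. Payload 14.6 kg.
Tool frame: the origin (TCP) lies between the finger pads; the fingertips stand 22 mm ahead of it and the grasp point (between the pads) lies 3 mm ahead of it (finger_overhang is the distance from the TCP to the fingertips, in mm); z points along the fingers, y is the direction in which the jaws open and shut (so a half turn about z gives the same grasp; the last joint's range is limited). The gripper opens to 94 mm and grips with 3 to 60 N. Pads are 16 mm wide; open, the fingers measure 119 mm over their backs; the gripper's body (75 mm by 177 mm) begins 78 mm behind the grasp point.
Start: joints at [-1.246, 0.3, 1.521, -0, 1.321, -0.067], TCP at [210.011, -508.316, 227.446] pointing down, gripper open.
Joint ranges: [-3.03, 3.03], [-0.79, 2.21], [0.23, 2.52], [-1.04, 4.18], [0, 3.07], [-2.55, 2.55]. Speed limits (rad/s): [2.22, 2.22, 2.57, 3.14, 3.14, 3.14].

INTERFACE

Orientations are given as [roll, pitch, yaw] about the fixed x, y, z axes, in that order (R = Rz(yaw) Ry(pitch) Rx(roll)).
In Python, from cell import * gives the robot as it stands.
- The arm moves only by the tool jog_arm, never from a script. Its argument "increments" is a list of rows, each a list of 7 numbers: the shift along the tool's x, y, z in cm, then the turn, a rotation vector about the tool's x, y, z in degrees, then the finger opening in cm, from 0 to 9.4. In form: [[x, y, z, wx, wy, wz, grip], ...]. A call has 1 to 20 rows; each row shifts and turns the commanded pose from where the row before left it, along the tool's axes as they then stand; what a row does not reach is not made up. A row lasts 1/8 s, in which the tool goes at most 62.5 mm and 10.7 degrees, less where a joint would pass 70% of its speed; a pose out of reach is approached as far as the arm can. A call is refused whole if a number of a shift passes 6.25 or a number of a turn 10.7, either way. A call with a gripper value outside its range is refused whole. The fingers move at their own pace and stop on an object; "squeeze" is the grip in N (left out, the last holds). Time passes only in rows, so rows that do not move let the fingers close. It gives the time, the measured TCP pose, the force and the opening at its end, in the units of the state.
- read_state(): the state, without advancing time (a new reading comes with each control period).
- camera(name): name is "side" or "top" or "wrist"; returns a dict with "image" (480x640x3 uint8, red, green, blue), "K" (3x3 intrinsics, pixels), "rvec" (rotation vector, rad) and "tvec" (3), from world to camera coordinates, as OpenCV has them. Camera axes: x right, y down, z forward; pixel columns grow to the right and rows downward; lengths in mm; the calibration is good to about 2 mm. A picture is of the moment at which its call begins. There is no depth.
- sign_off(): hands the job in, once; it reports no verdict.
Trained networks look in a picture, given as the dict that the camera call returned (one of the last four; its "shot" number tells which), for a name from the list of things; names that differ only in an ending like _2 or _b are one class to them, and where a whole thing is asked for, a point or a joint stands for the part that bears it (a point fixed in the world has none). Each returns a list of dicts, best first, with "conf" (0 to 1); they miss things now and then, are a little off and sometimes report something else, mostly with a low value. They report only what shows in the picture. A call takes as long as a camera call.
- recognise(picture, name): "centre" ([x, y, z] in mm, in the coordinates of the camera as it stood for that picture, good to about 4 mm: the middle of the surface that is visible of it).
- regions_of(picture, name): "mask" (480x640 bool, what is visible of it).
The state is a dict: "clock": time; "joints": joint angles; "qd": joint speeds; "effort": joint torques, N m; "eef_pos": TCP position; "eef_rot": TCP orientation; "wrist_force": force on the tool from outside, world axes, zero at the start; "moment": the same for the moment, N m; "finger_gap": finger opening in mm.
Only numpy, scipy, OpenCV 4.12 (cv2) and the standard library are available. Lean on these libraries where they do the work, as an engineer would, in place of code of your own. Each camera call takes 0.05 s, during which the arm holds its last target.

## Working session

There is one attempt and no reset: what is moved stays moved. The work goes in short steps, Python scripts to look and compute and a tool call to move; the robot and the scene stay as the last step left them, time stands still between calls to the robot, and variables do not carry over. Pictures are saved under pics/ and viewed, and the job is handed in when it is done.

Besides the shell and the picture viewer there is one more tool, called after "Request:" as name(argument=value, ...), one argument or row to a line, values as JSON. jog_arm: Moves the arm, as the interface text tells. Its arguments: {"type":"object","properties":{"increments":{"type":"array"},"squeeze":{"type":"number"}},"required":["increments"]}

```bash
ls; mkdir -p pics; cat > h.py <<'E'
from cell import *
import numpy as np, cv2
from scipy.spatial.transform import Rotation as R
def cam(n,save=None):
    c=camera(n)
    if save: cv2.imwrite('pics/'+save+'.png',c['image'][:,:,::-1])
    return c
def w(c,p):
    Rm=cv2.Rodrigues(np.array(c['rvec'],float))[0]
    return Rm.T@(np.array(p,float)-np.array(c['tvec'],float).ravel())
def proj(c,P):
    return cv2.projectPoints(np.array(P,float).reshape(-1,3),np.array(c['rvec'],float),np.array(c['tvec'],float),np.array(c['K'],float),None)[0].reshape(-1,2)
def ray(c,u,v,z):
    Rm=cv2.Rodrigues(np.array(c['rvec'],float))[0]
    d=Rm.T@np.linalg.inv(np.array(c['K']))@np.array([u,v,1.]); o=-Rm.T@np.array(c['tvec'],float).ravel()
    return o+d*(z-o[2])/d[2]
E
python3 - <<'E'
from h import *
s=read_state();print(s)
for n in ['top','side','wrist']:
    c=cam(n,n+'0'); print(n,c['K'],w(c,[0,0,0]))
    for t in ['station','mouth','gate_knob','head_knob','supply_knob','carrier1','tray','stick_grip','stick_tip','meter','tape','flux_bottle']:
        try: print(t,[(np.round(w(c,d['centre'])).tolist(),round(d['conf'],2)) for d in recognise(c,t)][:6])
        except Exception as e: print(t,e)
E
```

```text
pics
{'clock': 0.0, 'joints': array([-1.24565052e+00,  3.00484643e-01,  1.52158526e+00, -3.96241127e-06,
        1.32066767e+00, -6.65876834e-02]), 'qd': array([-0.00079564,  0.00102353,  0.00040712, -0.00096507, -0.00055421,
        0.00021839]), 'effort': array([ 3.46204279e-04, -5.31800687e+01, -3.52739918e+01,  7.08630262e-02,
        2.44083098e-02, -9.97927509e-05]), 'eef_pos': array([ 209.91373635, -508.11592457,  226.87711269]), 'eef_rot': array([-3.14045002e+00, -7.23512052e-05,  3.91734429e-01]), 'wrist_force': array([ 0.05661845,  0.52751705, -0.0755521 ]), 'moment': array([ 0.03340188,  0.02203026, -0.03673512]), 'finger_gap': 93.68143509811486}
top [[497.6879811    0.         324.45601904]
 [  0.         497.6879811  240.53524317]
 [  0.           0.           1.        ]] [ 474.32284993   45.20997478 1314.7225165 ]
station [([575.0, 153.0, 46.0], 0.63), ([517.0, 151.0, 65.0], 0.44)]
mouth [([581.0, 150.0, 45.0], 0.8), ([589.0, -323.0, 4.0], 0.67)]
gate_knob [([541.0, 75.0, 59.0], 0.63)]
head_knob [([519.0, 151.0, 64.0], 0.52), ([355.0, -204.0, 6.0], 0.16)]
supply_knob [
[... 1150 characters left out ...]
.41)]
stick_grip [([597.0, -330.0, 13.0], 0.81), ([562.0, 113.0, 42.0], 0.3)]
stick_tip [([600.0, -327.0, 19.0], 0.71), ([566.0, 108.0, 48.0], 0.6)]
meter [([412.0, 406.0, 37.0], 0.7)]
tape [([756.0, 133.0, 15.0], 0.77), ([473.0, -159.0, 25.0], 0.25), ([410.0, 406.0, 38.0], 0.22)]
flux_bottle [([616.0, 434.0, 49.0], 0.93), ([357.0, -155.0, 5.0], 0.31)]
wrist [[381.00187027   0.         320.04964855]
 [  0.         381.00187027 239.06165868]
 [  0.           0.           1.        ]] [ 270.29997839 -482.09504987  384.32087898]
station []
mouth []
gate_knob []
head_knob []
supply_knob []
carrier1 []
tray []
stick_grip []
stick_tip []
meter [([340.0, -364.0, 28.0], 0.34)]
tape []
flux_bottle []
```

View pics/top0.png

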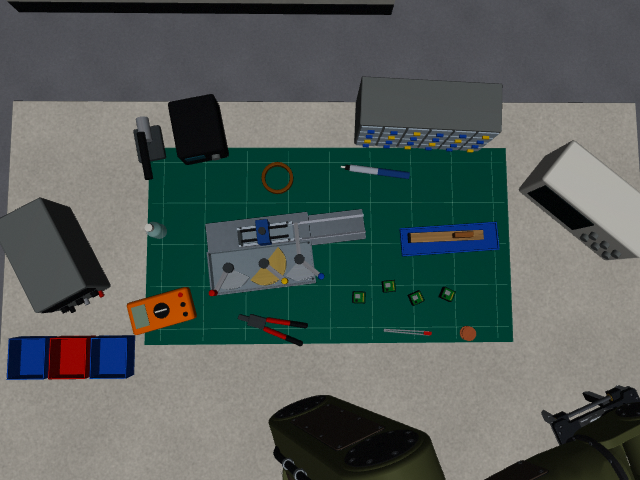

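View pics/side0.png

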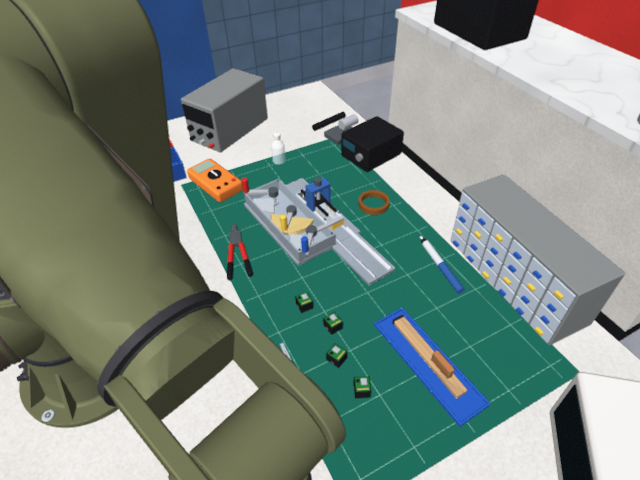

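```bash
python3 - <<'E'
import cv2
i=cv2.imread('pics/top0.png')
cv2.imwrite('pics/a.png',cv2.resize(i[200:310,195:375],None,fx=4.4,fy=4.4,interpolation=2))
cv2.imwrite('pics/b.png',cv2.resize(i[215:345,340:510],None,fx=4.5,fy=4.5,interpolation=2))
E
```

```text
(no output)
```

View pics/a.png

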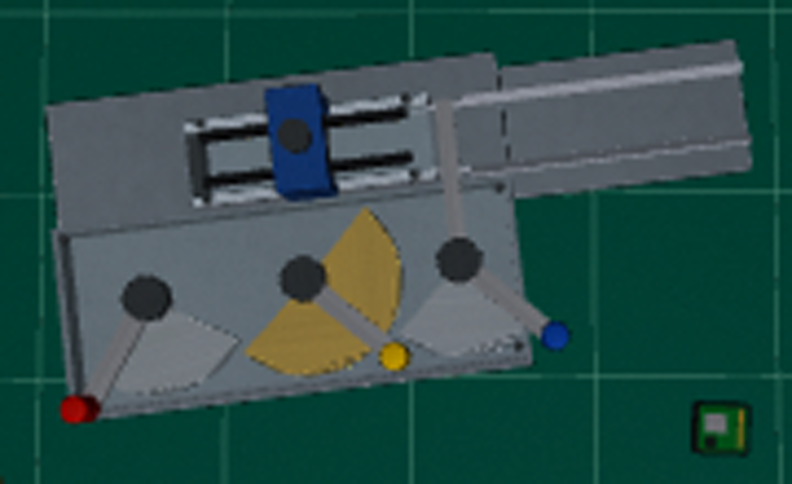

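View pics/b.png

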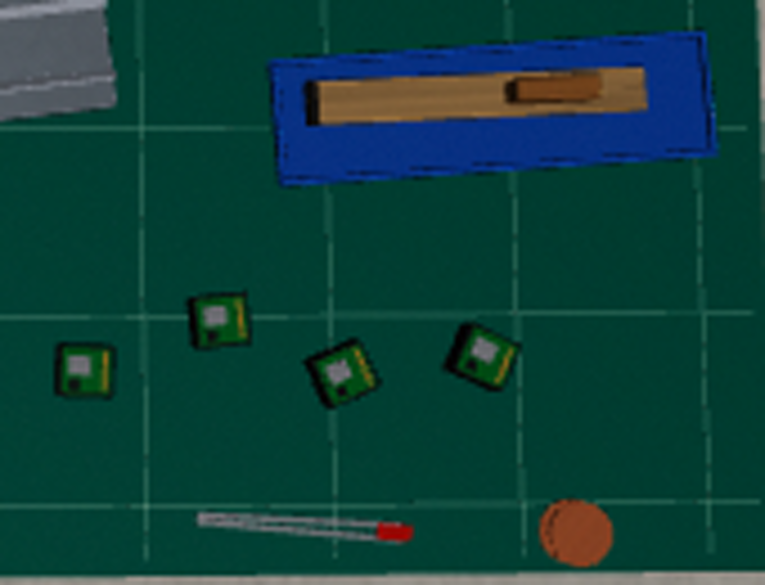

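```bash
python3 - <<'E'
import cv2
i=cv2.imread('pics/side0.png')
cv2.imwrite('pics/c.png',cv2.resize(i[160:290,225:405],None,fx=4.4,fy=4.4,interpolation=2))
E
cat > fit.py <<'E'
from h import *
from scipy.optimize import least_squares
c=cam('top')
f=lambda u,v:(195+u/4.4,200+v/4.4)
obs=[((-75,0,'h'),f(459,260)),((-75,90,'h'),f(303,278)),((-75,180,'h'),f(147,298)),((0,-180,19),f(744,105)),
 ((0,142,30),f(206,165))]
knobs=[f(555,335),f(394,355),f(70,409)]
def P(p,q):
    x,y,t,h=p; a=np.array(q[0]if False else [q[0],q[1]],float)
    return [x+np.cos(t)*a[0]-np.sin(t)*a[1],y+np.sin(t)*a[0]+np.cos(t)*a[1],h if q[2]=='h' else q[2]]
def res(p): return np.concatenate([proj(c,P(p,q))[0]-np.array(o) for q,o in obs])
r=least_squares(res,[590,60,0,60]);print(r.x,r.fun.round(1))
for k,ys in zip(knobs,[0,90,180]):
    g=ray(c,*k,99); sh=np.array(P(r.x,(-75,ys,99)))
    d=g-sh; a=np.degrees(np.arctan2(d[1],d[0])-r.x[2])%360
    print(g,np.linalg.norm(d[:2]),a-135)
for q in [(0,0,12),(0,-180,12),(0,142,12)]: print(P(r.x,q))
E
python3 fit.py
```

```text
[6.16169048e+02 8.81992336e+01 1.13261582e-01 5.30968192e+01] [-0.   0.2  0.   0.3 -0.1 -0.1  0.4 -0.2 -0.2 -0.1]
[497.85772735  25.25075747  99.        ] 69.89225232633942 89.71362714246641
[487.26477477 114.26893831  99.        ] 70.47196964798671 89.65313712696005
[458.58734916 291.95105619  99.        ] 71.04905588511228 10.48676436423483
[np.float64(616.1690481101949), np.float64(88.1992335839405), 12]
[np.float64(636.5125725979995), np.float64(-90.64746337022217), 12]
[np.float64(600.120267680927), np.float64(229.28940562555772), 12]
```

View pics/c.png

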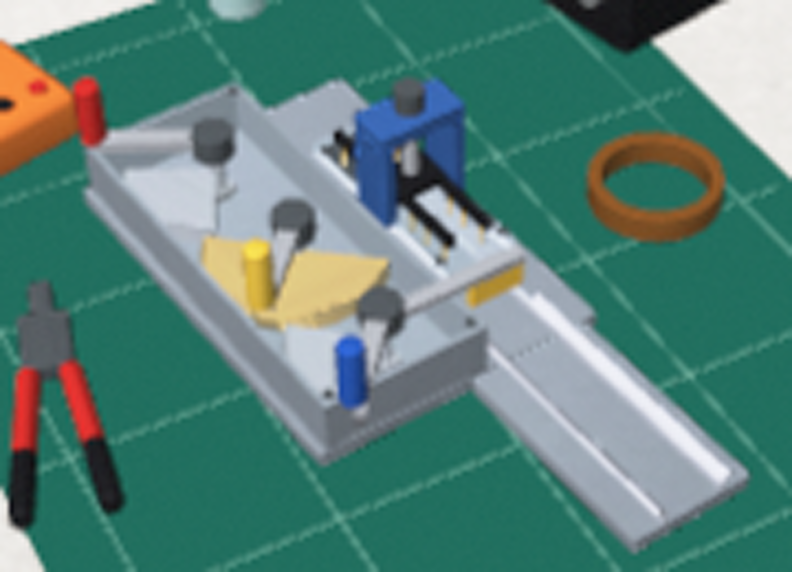

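```bash
cat >> h.py <<'E'
SX,SY,SYAW=616.17,88.2,0.11326
def S(x,y,z=0):
    c,s=np.cos(SYAW),np.sin(SYAW); return np.array([SX+c*x-s*y,SY+s*x+c*y,z])
def toS(p):
    c,s=np.cos(SYAW),np.sin(SYAW); d=np.array(p[:2])-[SX,SY]; return np.array([c*d[0]+s*d[1],-s*d[0]+c*d[1],p[2] if len(p)>2 else 0])
def plan(wps,prec=2):
    """wps: (xyz world, yaw, grip cm, n rows)"""
    s=read_state(); p=np.array(s['eef_pos']); Rc=R.from_euler('xyz',s['eef_rot'])
    rows=[]
    for xyz,yaw,g,n in wps:
        xyz=np.array(xyz,float); p0=p.copy(); R0=Rc
        Rt=R.from_euler('xyz',[np.pi,0,yaw])
        rv=(R0.inv()*Rt).as_rotvec()
        # ease for long moves
        for k in range(1,n+1):
            t=k/n
            Rk=R0*R.from_rotvec(rv*t); pk=p0+(xyz-p0)*t
            d=Rc.inv().apply(pk-p)/10; dr=np.degrees((Rc.inv()*Rk).as_rotvec())
            row=np.concatenate([np.round(d,prec),np.round(dr,1),[g]])
            rows.append(row); p=p+Rc.apply(row[:3]*10); Rc=Rc*R.from_rotvec(np.radians(row[3:6]))
    print('['+',\n'.join('['+','.join('%g'%(v+0) for v in r)+']' for r in rows)+']')
    print(len(rows),'end',p.round(1))
def st():
    s=read_state(); print(round(s['clock'],2),'pos',s['eef_pos'].round(1),'S',toS(s['eef_pos']).round(1),'rot',s['eef_rot'].round(3),'F',s['wrist_force'].round(1),'gap',round(s['finger_gap'],1),'j',s['joints'].round(2))
E
python3 - <<'E'
from h import *
plan([(S(-132,219,180),SYAW,4.0,17),(S(-132,219,90),SYAW,4.0,3)])
E
```

```text
[[3.16,-3.78,0.28,0,0,0.9,4],
[3.09,-3.83,0.28,0,0,1,4],
[3.03,-3.89,0.28,0,0,0.9,4],
[2.97,-3.93,0.28,0,0,1,4],
[2.89,-3.99,0.28,0,0,0.9,4],
[2.84,-4.02,0.28,0,0,0.9,4],
[2.77,-4.08,0.27,0,0,1,4],
[2.7,-4.12,0.28,0,0,0.9,4],
[2.64,-4.16,0.28,0,0,0.9,4],
[2.57,-4.2,0.28,0,0,1,4],
[2.49,-4.25,0.28,0,0,0.9,4],
[2.43,-4.29,0.28,0,0,1,4],
[2.35,-4.32,0.28,0,0,0.9,4],
[2.29,-4.37,0.28,0,0,0.9,4],
[2.21,-4.4,0.28,0,0,1,4],
[2.14,-4.44,0.28,0,0,0.9,4],
[2.07,-4.47,0.28,0,0,1,4],
[0,0,3,0,0,0,4],
[0,0,3,0,0,0,4],
[0,0,3,0,0,0,4]]
20 end [460.2 290.9  90. ]
```

Request:
jog_arm(
  increments=[
    [3.16,-3.78,0.28,0,0,0.9,4],
    [3.09,-3.83,0.28,0,0,1,4],
    [3.03,-3.89,0.28,0,0,0.9,4],
    [2.97,-3.93,0.28,0,0,1,4],
    [2.89,-3.99,0.28,0,0,0.9,4],
    [2.84,-4.02,0.28,0,0,0.9,4],
    [2.77,-4.08,0.27,0,0,1,4],
    [2.7,-4.12,0.28,0,0,0.9,4],
    [2.64,-4.16,0.28,0,0,0.9,4],
    [2.57,-4.2,0.28,0,0,1,4],
    [2.49,-4.25,0.28,0,0,0.9,4],
    [2.43,-4.29,0.28,0,0,1,4],
    [2.35,-4.32,0.28,0,0,0.9,4],
    [2.29,-4.37,0.28,0,0,0.9,4],
    [2.21,-4.4,0.28,0,0,1,4],
    [2.14,-4.44,0.28,0,0,0.9,4],
    [2.07,-4.47,0.28,0,0,1,4],
  ],
  squeeze=15,
)

```text
clock: 4.12
eef_pos: [460.5, 292.6, 179.9]
eef_rot: [-3.142, -0.0, 0.112]
wrist_force: [-0.3, 0.1, 0.8]
finger_gap: 40.3
```

```bash
python3 - <<'E'
from h import *
st(); c=cam('wrist','w1'); st()
print(proj(c,[S(-75,y,53) for y in(0,90,180)]+[S(-132.7,219.6,99),S(-124.5,40.5,99)]).round())
plan([(S(-132.5,219.5,180),SYAW,4.0,1),(S(-132.5,219.5,90),SYAW,4.0,3)])
E
```

```text
4.12 pos [460.5 292.6 179.9] S [-131.5  220.7  179.9] rot [-3.142 -0.     0.112] F [-0.3  0.1  0.8] gap 40.3 j [ 0.5   0.33  1.59 -0.    1.22  1.96]
4.17 pos [461.2 296.5 179.2] S [-130.5  224.5  179.2] rot [-3.141 -0.     0.113] F [-1.4  3.1 -1.2] gap 39.8 j [0.5  0.34 1.59 0.   1.22 1.96]
[[624. 162.]
 [500. 162.]
 [377. 162.]
 [323. 255.]
 [602. 242.]]
[[-0.2,0.5,-0.08,-0.1,0,0,4],
[0,0,3,0,0,0,4],
[0,0,3,0,0,0,4],
[0,0,3,0,0,0,4]]
4 end [459.8 291.3  90. ]
```

View pics/w1.png

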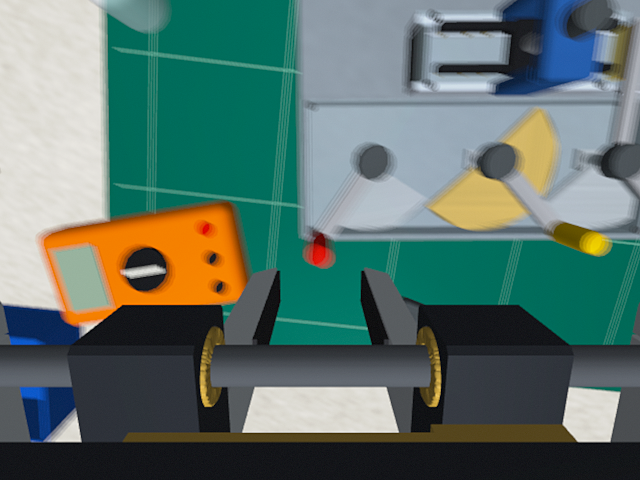

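Request:
jog_arm(
  increments=[
    [0,0,0,0,0,0,4],
    [0,0,0,0,0,0,4],
    [0,0,3,0,0,0,4],
    [0,0,3,0,0,0,4],
    [0,0,3,0,0,0,4],
    [0,0,0,0,0,0,4],
    [0,0,0,0,0,0,1.2],
    [0,0,0,0,0,0,1.2],
    [0,0,0,0,0,0,1.2],
    [0,0,0,0,0,0,1.2],
  ],
)

```text
clock: 5.42
eef_pos: [460.7, 291.1, 90.9]
eef_rot: [-3.141, -0.002, 0.113]
wrist_force: [-0.7, -1.6, 7.7]
finger_gap: 15.3
```

```bash
python3 - <<'E'
from h import *
st()
E
```

```text
5.42 pos [460.7 291.1  90.9] S [-131.6  219.2   90.9] rot [-3.141e+00 -2.000e-03  1.130e-01] F [-0.7 -1.6  7.7] gap 15.3 j [ 0.5   0.44  1.67 -0.    1.03  1.95]
```

Request:
jog_arm(
  increments=[
    [0.2,-0.3,-0.3,0,0,0,1.2],
    [0.3,-0.4,0,0,0,0,1.2],
    [0.3,-0.4,0,0,0,0,1.2],
    [0,0,0,0,0,0,1.2],
    [0,0,0,0,0,0,1.2],
  ],
)

```text
clock: 6.05
eef_pos: [466.0, 301.4, 91.8]
eef_rot: [3.139, 0.004, 0.112]
wrist_force: [-3.0, -10.3, -7.8]
finger_gap: 15.4
```

```bash
python3 - <<'E'
from h import *
st()
c=cam('wrist','w2')
E
```

```text
6.05 pos [466.  301.4  91.8] S [-125.1  228.8   91.8] rot [3.139 0.004 0.112] F [ -3.  -10.3  -7.8] gap 15.4 j [ 0.51  0.46  1.64 -0.    1.05  1.97]
```

Request:
jog_arm(
  increments=[
    [0,0,0,0,0,0,4],
    [0,0,0,0,0,0,4],
    [0,0,-2.3,0,0,0,4],
    [0,0,-2.3,0,0,0,4],
    [0,3.78,0,0,0,0,4],
    [0,3.78,0,0,0,0,4],
    [0,3.78,0,0,0,0,4],
    [0,3.78,0,0,0,0,4],
    [0,3.78,0,0,0,0,4],
    [0,0,0,0,0,0,4],
    [0,0,0,0,0,0,4],
  ],
)

```text
clock: 7.48
eef_pos: [488.4, 115.5, 139.3]
eef_rot: [-3.141, -0.001, 0.113]
wrist_force: [-0.3, -0.0, 0.1]
finger_gap: 40.3
```

```bash
python3 - <<'E'
from h import *
st()
c=cam('wrist','w3')
print(proj(c,[S(-75,y,53) for y in(0,90,180)]+[S(-124.5,229.5,99),S(-124.5,40.5,99),S(-124.5,-49.5,99)]).round())
E
```

```text
7.47 pos [488.4 115.5 139.3] S [-123.9   41.6  139.3] rot [-3.141e+00 -1.000e-03  1.130e-01] F [-0.3 -0.   0.1] gap 40.3 j [0.16 0.29 1.76 0.   1.1  1.62]
[[388. 176.]
 [245. 176.]
 [103. 177.]
 [-24. 274.]
 [324. 274.]
 [490. 274.]]
```

View pics/w3.png

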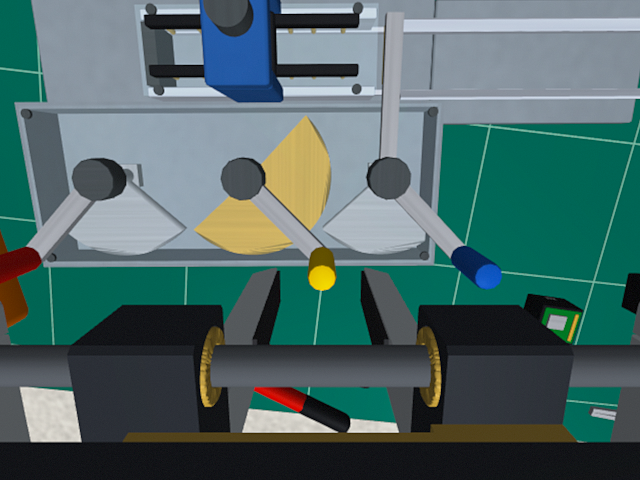

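Request:
jog_arm(
  increments=[
    [0,0,2.4,0,0,0,4],
    [0,0,2.4,0,0,0,4],
    [0,0,0,0,0,0,1.2],
    [0,0,0,0,0,0,1.2],
    [0,0,0,0,0,0,1.2],
    [0,0,0,0,0,0,1.2],
    [-0.35,-0.42,0,0,0,0,1.2],
    [-0.36,-0.42,0,0,0,0,1.2],
    [-0.14,-0.2,0,0,0,0,1.2],
    [0,0,0,0,0,0,1.2],
  ],
)

```text
clock: 8.78
eef_pos: [478.8, 124.2, 91.7]
eef_rot: [3.141, -0.001, 0.112]
wrist_force: [-2.2, -3.6, 5.7]
finger_gap: 15.6
```

Request:
jog_arm(
  increments=[
    [-0.44,-0.73,0,0,0,0,1.2],
    [-0.42,-1.02,0,0,0,0,1.2],
    [-0.25,-1.06,0,0,0,0,1.2],
    [-0.09,-1.1,0,0,0,0,1.2],
    [0.09,-1.1,0,0,0,0,1.2],
    [0.25,-1.06,0,0,0,0,1.2],
    [0.42,-1.02,0,0,0,0,1.2],
    [0.58,-0.93,0,0,0,0,1.2],
    [0.71,-0.86,0,0,0,0,1.2],
    [0,0,0,0,0,0,1.2],
    [0,0,0,0,0,0,1.2],
  ],
)

```text
clock: 10.15
eef_pos: [477.3, 212.2, 90.6]
eef_rot: [3.139, 0.001, 0.113]
wrist_force: [-0.0, -15.5, 2.0]
finger_gap: 15.7
```

```bash
python3 - <<'E'
from h import *
st()
c=cam('top','t2')
i=c['image'][:,:,::-1]
cv2.imwrite('pics/t2a.png',cv2.resize(i[180:330,195:375],None,fx=4,fy=4,interpolation=2))
E
```

```text
10.15 pos [477.3 212.2  90.6] S [-123.9  138.9   90.6] rot [3.139e+00 1.000e-03 1.130e-01] F [ -0.  -15.5   2. ] gap 15.7 j [ 0.35  0.4   1.73 -0.    1.01  1.81]
```

View pics/t2a.png

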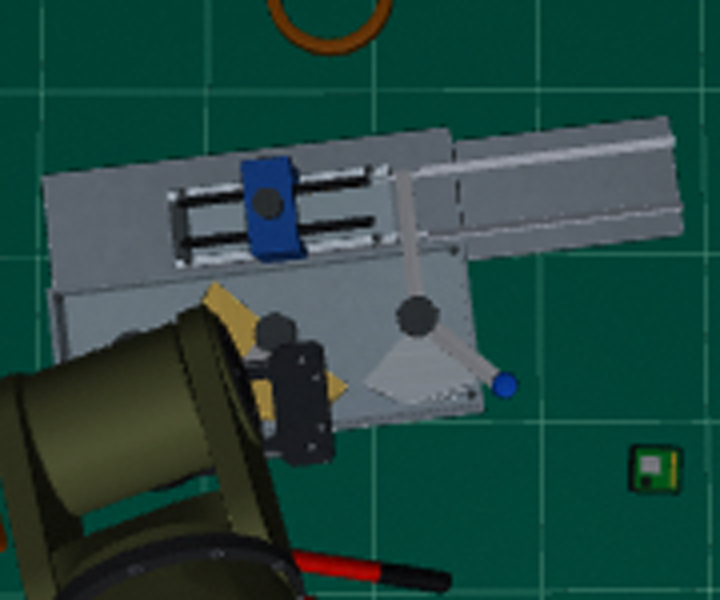

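Request:
jog_arm(
  increments=[
    [0,0,0,0,0,0,4],
    [0,0,0,0,0,0,4],
    [0,0,-2.3,0,0,0,4],
    [0,0,-2.3,0,0,0,4],
    [0,3.78,0,0,0,0,4],
    [0,3.78,0,0,0,0,4],
    [0,3.78,0,0,0,0,4],
    [0,3.78,0,0,0,0,4],
    [0,3.78,0,0,0,0,4],
    [0,0,0,0,0,0,4],
    [0,0,2.3,0,0,0,4],
    [0,0,2.3,0,0,0,4],
    [0,0,0,0,0,0,1.2],
    [0,0,0,0,0,0,1.2],
    [0,0,0,0,0,0,1.2],
    [0,0,0,0,0,0,1.2],
    [-0.35,-0.42,0,0,0,0,1.2],
    [-0.36,-0.42,0,0,0,0,1.2],
    [-0.14,-0.2,0,0,0,0,1.2],
    [0,0,0,0,0,0,1.2],
  ],
)

```text
clock: 12.7
eef_pos: [488.7, 35.0, 91.6]
eef_rot: [3.141, -0.001, 0.112]
wrist_force: [-2.5, -3.0, 4.7]
finger_gap: 15.9
```

Request:
jog_arm(
  increments=[
    [-0.44,-0.73,0,0,0,0,1.2],
    [-0.42,-1.02,0,0,0,0,1.2],
    [-0.25,-1.06,0,0,0,0,1.2],
    [-0.09,-1.1,0,0,0,0,1.2],
    [0.09,-1.1,0,0,0,0,1.2],
    [0.25,-1.06,0,0,0,0,1.2],
    [0.42,-1.02,0,0,0,0,1.2],
    [0.58,-0.93,0,0,0,0,1.2],
    [0.71,-0.86,0,0,0,0,1.2],
    [0,0,0,0,0,0,1.2],
    [0,0,0,0,0,0,1.2],
    [0,0,0,0,0,0,4],
    [0,0,0,0,0,0,4],
    [0,0,-3.5,0,0,0,4],
    [0,0,-3.5,0,0,0,4],
    [0,0,0,0,0,0,4],
  ],
)

```text
clock: 14.7
eef_pos: [488.2, 124.9, 163.2]
eef_rot: [-3.141, -0.004, 0.113]
wrist_force: [-1.5, -0.4, -0.6]
finger_gap: 40.0
```

```bash
python3 - <<'E'
from h import *
st()
c=cam('top','t3')
i=c['image'][:,:,::-1]
cv2.imwrite('pics/t3a.png',cv2.resize(i[200:350,200:500],None,fx=2.6,fy=2.6,interpolation=2))
for d in recognise(c,'carrier1'):
    p=w(c,d['centre']); print(p.round(),round(d['conf'],2), proj(c,p).round())
ms=regions_of(c,'carrier1')
for m in ms:
    cs,_=cv2.findContours(m['mask'].astype(np.uint8),0,1); k=max(cs,key=cv2.contourArea)
    print(round(m['conf'],2),cv2.minAreaRect(k))
E
```

```text
14.7 pos [488.2 124.9 163.2] S [-123.    50.9  163.2] rot [-3.141 -0.004  0.113] F [-1.5 -0.4 -0.6] gap 40.0 j [0.18 0.26 1.73 0.   1.15 1.64]
[ 479. -152.   26.] 0.69 [[389. 284.]]
[ 455. -300.   25.] 0.62 [[446. 293.]]
[444. -72.  26.] 0.46 [[358. 298.]]
[ 443. -215.   21.] 0.43 [[413. 297.]]
0.51 ((415.80010986328125, 297.60003662109375), (10.733125686645508, 11.62755298614502), 63.43495178222656)
0.49 ((446.50006103515625, 294.0000305175781), (15.205260276794434, 12.074766159057617), 26.56505012512207)
0.43 ((388.5, 285.5), (11.0, 13.0), 90.0)
0.42 ((358.0, 296.5), (11.0, 12.0), 90.0)
```

View pics/t3a.png

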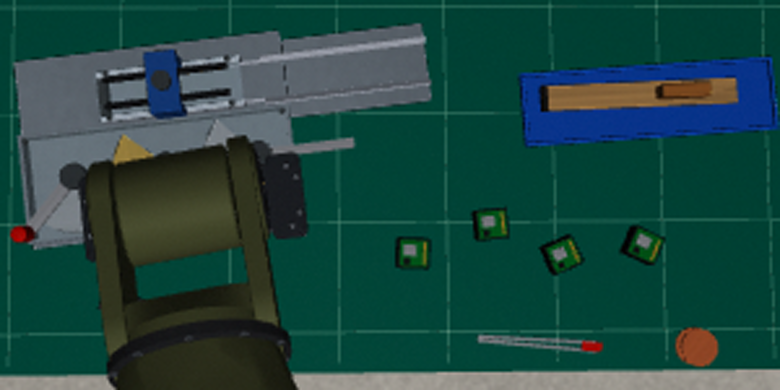

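```bash
python3 - <<'E'
from h import *
plan([((460,-245,250),SYAW+np.pi/2,6.0,10)])
E
```

```text
[[-0.68,3.64,-0.9,0,0,-9,6],
[-1.25,3.49,-0.9,0,0,-9,6],
[-1.77,3.25,-0.9,0,0,-9,6],
[-2.26,2.93,-0.89,0,0,-9,6],
[-2.7,2.55,-0.9,0,0,-9,6],
[-3.05,2.09,-0.9,0,0,-9,6],
[-3.35,1.59,-0.9,0,0,-9,6],
[-3.55,1.04,-0.9,-0.1,0,-9,6],
[-3.68,0.48,-0.9,0,0,-9,6],
[-3.7,-0.1,-0.89,0,0,-9,6]]
10 end [ 460. -245.  250.]
```

Request:
jog_arm(
  increments=[
    [-0.68,3.64,-0.9,0,0,-9,6],
    [-1.25,3.49,-0.9,0,0,-9,6],
    [-1.77,3.25,-0.9,0,0,-9,6],
    [-2.26,2.93,-0.9,0,0,-9,6],
    [-2.7,2.55,-0.9,0,0,-9,6],
    [-3.05,2.09,-0.9,0,0,-9,6],
    [-3.35,1.59,-0.9,0,0,-9,6],
    [-3.55,1.04,-0.9,0,0,-9,6],
    [-3.68,0.48,-0.9,0,0,-9,6],
    [-3.7,-0.1,-0.9,0,0,-9,6],
    [0,0,0,0,0,0,6],
    [0,0,0,0,0,0,6],
  ],
)

```text
clock: 16.35
eef_pos: [460.1, -244.5, 249.9]
eef_rot: [-3.14, -0.001, 1.681]
wrist_force: [0.1, -0.5, 0.0]
finger_gap: 60.1
```

```bash
cat > car.py <<'E'
from h import *
import sys
def cars(c,z=24,tag=None):
    """green board top + whole block: minAreaRect of green pixels unprojected at z"""
    hsv=cv2.cvtColor(c['image'],cv2.COLOR_RGB2HSV)
    out=[]
    ms=regions_of(c,'carrier1'); rec=recognise(c,'carrier1')
    for m in ms:
        mm=m['mask'].astype(np.uint8)
        if mm.sum()<40: continue
        # top face pixels: not black inside mask
        bright=(c['image'].max(2)>55).astype(np.uint8)&mm
        cs,_=cv2.findContours(cv2.morphologyEx(bright,cv2.MORPH_CLOSE,np.ones((7,7),np.uint8)),0,1)
        if not cs: continue
        k=max(cs,key=cv2.contourArea).reshape(-1,2)
        W=np.array([ray(c,u,v,z)[:2] for u,v in k],np.float32)
        r=cv2.minAreaRect(W); b=cv2.boxPoints(r)
        print(round(m['conf'],2),'px',k.mean(0).round(),'centre',np.round(r[0],1),'size',np.round(r[1],1),'ang',round(r[2],1))
    for d in rec: print('rec',round(d['conf'],2),w(c,d['centre']).round(1))
E
python3 - <<'E'
from car import *
st()
c=cam('wrist','w4'); cars(c)
E
```

```text
16.35 pos [ 460.1 -244.5  249.9] S [-192.7 -313.   249.9] rot [-3.140e+00 -1.000e-03  1.681e+00] F [ 0.1 -0.5  0. ] gap 60.1 j [-0.56  0.22  1.57  0.    1.35 -0.67]
0.96 px [345. 124.] centre [ 472.9 -151.6] size [28.8 33.3] ang 6.3
0.92 px [305. 194.] centre [ 441.7 -223.4] size [31.1 31.4] ang 23.8
0.74 px [306. 269.] centre [ 450.  -301.7] size [37.6 32.9] ang 63.9
0.6 px [326.  35.] centre [443.6 -75.9] size [36.2 30.3] ang 88.5
rec 0.92 [ 436.7 -220.6   28.2]
rec 0.79 [442.4 -75.   25.4]
rec 0.7 [ 451.  -299.6   25.6]
rec 0.62 [ 475.6 -150.6   26.2]
```

View pics/w4.png

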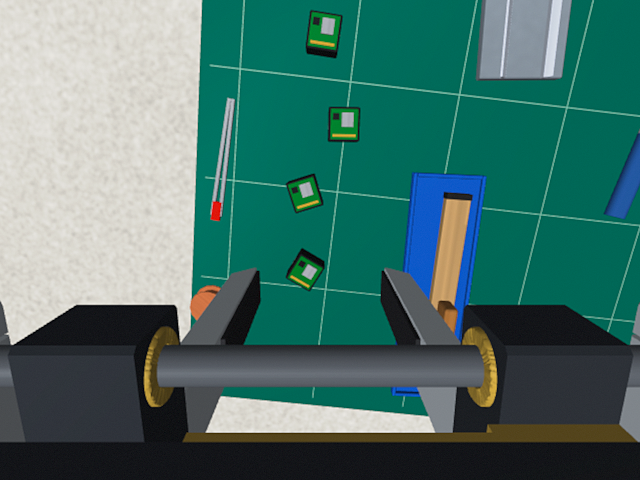

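```bash
cat > pk.py <<'E'
from h import *
import sys
x,y,yd=map(float,sys.argv[1:4]); n=int(sys.argv[4])
plan([((x,y,95),np.radians(yd),6.0,n),((x,y,95),np.radians(yd),6.0,1),((x,y,36),np.radians(yd),6.0,2),((x,y,36),np.radians(yd),6.0,1),((x,y,36),np.radians(yd),2.4,4)])
E
cat > pl.py <<'E'
from h import *
import sys
y=float(sys.argv[1]); n=int(sys.argv[2]); Y=SYAW+np.pi/2
plan([(np.array(list(read_state()['eef_pos'][:2])+[95]),read_state()['eef_rot'][2],2.4,2),(S(0,y,95),Y,2.4,n),(S(0,y,95),Y,2.4,2),(S(0,y,52),Y,2.4,2),(S(0,y,52),Y,2.4,2)])
E
python3 pk.py 443.6 -75.9 88.5 6
```

```text
[[2.82,0.04,2.59,0,0,1.3,6],
[2.82,-0.03,2.6,0,0,1.3,6],
[2.81,-0.08,2.59,0,0,1.4,6],
[2.82,-0.16,2.59,0,0,1.3,6],
[2.81,-0.22,2.6,0,0,1.3,6],
[2.8,-0.29,2.59,0,0,1.3,6],
[0,0,0,0,0,0,6],
[0,0,2.95,0,0,0,6],
[0,0,2.95,0,0,0,6],
[0,0,0,0,0,0,6],
[0,0,0,0,0,0,2.4],
[0,0,0,0,0,0,2.4],
[0,0,0,0,0,0,2.4],
[0,0,0,0,0,0,2.4]]
14 end [443.6 -75.9  36. ]
```

Request:
jog_arm(
  increments=[
    [2.82,0.04,2.6,0,0,1.3,6],
    [2.82,-0.03,2.6,0,0,1.3,6],
    [2.81,-0.08,2.6,0,0,1.4,6],
    [2.82,-0.16,2.6,0,0,1.3,6],
    [2.81,-0.22,2.6,0,0,1.3,6],
    [2.8,-0.29,2.5,0,0,1.3,6],
    [0,0,0,0,0,0,6],
    [0,0,2.95,0,0,0,6],
    [0,0,2.95,0,0,0,6],
    [0,0,0,0,0,0,6],
    [0,0,0,0,0,0,2.4],
    [0,0,0,0,0,0,2.4],
    [0,0,0,0,0,0,2.4],
    [0,0,0,0,0,0,2.4],
  ],
  squeeze=20,
)

```text
clock: 18.25
eef_pos: [443.9, -77.0, 37.5]
eef_rot: [3.141, 0.0, 1.546]
wrist_force: [-1.2, -0.2, 6.1]
finger_gap: 29.7
```

```bash
python3 - <<'E'
from h import *
st()
E
python3 pl.py -50 7
```

```text
18.25 pos [443.9 -77.   37.5] S [-189.9 -144.7   37.5] rot [3.141 0.    1.546] F [-1.2 -0.2  6.1] gap 29.7 j [-0.25  0.35  1.96 -0.    0.83 -0.23]
[[0,0,-2.87,0,0,0,2.4],
[0,0.01,-2.88,0,0,0,2.4],
[1.71,2.5,0,0,0,-1.1,2.4],
[1.67,2.53,0,0,0,-1.2,2.4],
[1.61,2.57,0.01,0,0,-1.1,2.4],
[1.56,2.59,0,0,0,-1.1,2.4],
[1.52,2.63,0,0,0,-1.2,2.4],
[1.45,2.66,0,0,0,-1.1,2.4],
[1.41,2.68,0.01,0,0,-1.1,2.4],
[0,0,0,0,0,0,2.4],
[0,0,0,0,0,0,2.4],
[0,0,2.15,0,0,0,2.4],
[0,0,2.15,0,0,0,2.4],
[0,0,0,0,0,0,2.4],
[0,0,0,0,0,0,2.4]]
15 end [621.9  38.5  52. ]
```

Request:
jog_arm(
  increments=[
    [0,0,-4.2,0,0,0,2.4],
    [0,0,-4.2,0,0,0,2.4],
    [1.71,2.5,0,0,0,-1.1,2.4],
    [1.67,2.53,0,0,0,-1.2,2.4],
    [1.61,2.57,0,0,0,-1.1,2.4],
    [1.56,2.59,0,0,0,-1.1,2.4],
    [1.52,2.63,0,0,0,-1.2,2.4],
    [1.45,2.66,0,0,0,-1.1,2.4],
    [1.41,2.68,0,0,0,-1.1,2.4],
    [0,0,0,0,0,0,2.4],
    [0,0,3.2,0,0,0,2.4],
    [0,0,3,0,0,0,2.4],
    [0,0,0,0,0,0,2.4],
    [0,0,0,0,0,0,2.4],
  ],
)

```text
clock: 20.0
eef_pos: [621.6, 38.3, 60.3]
eef_rot: [3.141, 0.0, 1.683]
wrist_force: [0.5, 0.4, -1.0]
finger_gap: 29.0
```

```bash
python3 - <<'E'
from h import *
st()
c=cam('wrist','w5');c2=cam('side','s5')
cv2.imwrite('pics/s5a.png',cv2.resize(c2['image'][160:300,225:405,::-1],None,fx=4,fy=4,interpolation=2))
E
```

```text
20.0 pos [621.6  38.3  60.3] S [ -0.2 -50.2  60.3] rot [3.141 0.    1.683] F [ 0.5  0.4 -1. ] gap 29.0 j [ 0.    0.63  1.45 -0.    1.06 -0.11]
```

View pics/w5.png

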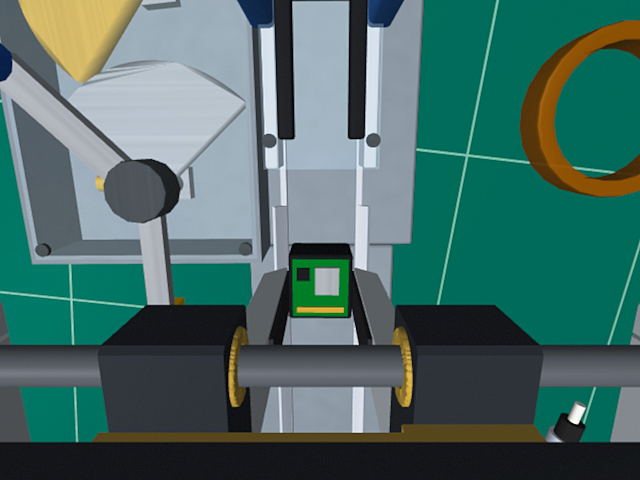

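View pics/s5a.png

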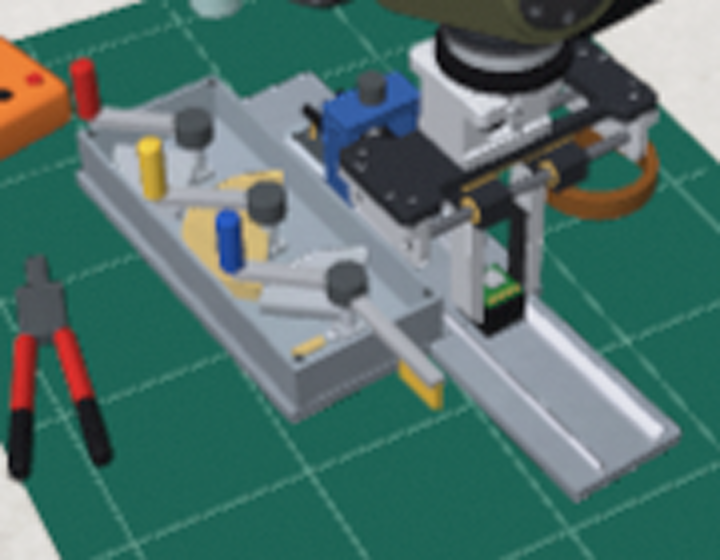

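Request:
jog_arm(
  increments=[
    [0,0,0.6,0,0,0,2.4],
    [0,0,0.5,0,0,0,2.4],
    [0,0,0,0,0,0,2.4],
    [0,0,0,0,0,0,2.4],
  ],
)

```text
clock: 20.6
eef_pos: [621.6, 38.6, 48.4]
eef_rot: [3.141, 0.0, 1.683]
wrist_force: [-2.6, 0.0, 6.0]
finger_gap: 29.6
```

Request:
jog_arm(
  increments=[
    [0,0,0,0,0,0,4.5],
    [0,0,0,0,0,0,4.5],
    [0,0,-3,0,0,0,4.5],
    [0,0,-4,0,0,0,4.5],
  ],
)

```text
clock: 21.1
eef_pos: [620.9, 38.6, 117.7]
eef_rot: [-3.139, -0.0, 1.683]
wrist_force: [-0.2, -1.8, 0.1]
finger_gap: 45.1
```

```bash
sed -i 's/((x,y,95),np.radians(yd),6.0,n)/((x,y,100),np.radians(yd),6.0,n)/' pk.py; python3 - <<'E'
from h import *
st()
c=cam('wrist','w6')
E
python3 pk.py 472.9 -151.6 96.3 7
```

```text
21.1 pos [620.9  38.6 117.7] S [ -0.9 -49.8 117.7] rot [-3.139 -0.     1.683] F [-0.2 -1.8  0.1] gap 45.1 j [ 0.    0.56  1.41  0.    1.17 -0.11]
[[-2.46,-2.44,0.33,0,0,0,6],
[-2.46,-2.44,0.34,0.1,0,0,6],
[-2.46,-2.44,0.33,0,0,0.1,6],
[-2.46,-2.44,0.34,0.1,0,0,6],
[-2.46,-2.43,0.34,0,0,0,6],
[-2.47,-2.44,0.34,0.1,0,0,6],
[-2.46,-2.43,0.35,0,0,0.1,6],
[0,0,0.5,0,0,0,6],
[0,0,2.95,0,0,0,6],
[0,-0.01,2.95,0,0,0,6],
[0,0,0,0,0,0,6],
[0,0,0,0,0,0,2.4],
[0,0,0,0,0,0,2.4],
[0,0,0,0,0,0,2.4],
[0,0,0,0,0,0,2.4]]
15 end [ 472.9 -151.6   36. ]
```

View pics/w6.png

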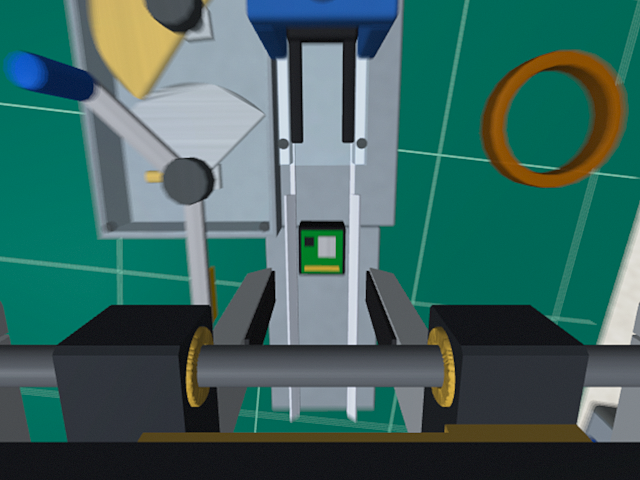

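Request:
jog_arm(
  increments=[
    [-2.46,-2.44,0.3,0,0,0,6],
    [-2.46,-2.44,0.3,0,0,0,6],
    [-2.46,-2.44,0.3,0,0,0,6],
    [-2.46,-2.44,0.3,0,0,0,6],
    [-2.46,-2.44,0.3,0,0,0,6],
    [-2.46,-2.44,0.4,0,0,0,6],
    [-2.46,-2.44,0.4,0,0,0,6],
    [0,0,0.5,0,0,0,6],
    [0,0,2.95,0,0,0,6],
    [0,0,2.95,0,0,0,6],
    [0,0,0,0,0,0,6],
    [0,0,0,0,0,0,2.4],
    [0,0,0,0,0,0,2.4],
    [0,0,0,0,0,0,2.4],
    [0,0,0,0,0,0,2.4],
  ],
)

```text
clock: 23.02
eef_pos: [471.5, -151.8, 31.6]
eef_rot: [3.141, 0.0, 1.683]
wrist_force: [-1.7, 0.9, 5.4]
finger_gap: 30.1
```

```bash
python3 - <<'E'
from h import *
st()
c=cam('wrist','w7')
s=read_state(); x,y,z=s['eef_pos']; Y=SYAW+np.pi/2
plan([((x,y,122),s['eef_rot'][2],2.4,2),(S(0,-85,122),Y,2.4,7),(S(0,-85,122),Y,2.4,1),(S(0,-85,60),Y,2.4,2),(S(0,-85,50),Y,2.4,3)])
E
```

```text
23.02 pos [ 471.5 -151.8   31.6] S [-170.9 -222.1   31.6] rot [3.141 0.    1.683] F [-1.7  0.9  5.4] gap 30.1 j [-0.39  0.44  1.84  0.    0.86 -0.5 ]
[[0,0,-4.52,0,0,0,2.4],
[0,0.01,-4.53,0.1,0,0,2.4],
[1.96,2.44,0,0,0,0,2.4],
[1.96,2.44,0,0,0,0,2.4],
[1.96,2.44,-0.01,0,0,0,2.4],
[1.96,2.44,0,0,0,0,2.4],
[1.96,2.44,0,0,0,0,2.4],
[1.96,2.44,0,0,0,0,2.4],
[1.96,2.44,-0.01,0,0,0,2.4],
[0,0,0,0,0,0,2.4],
[0,0,3.1,0,0,0,2.4],
[0,0.01,3.1,0,0,0,2.4],
[0,0,0.33,0,0,0,2.4],
[0,0,0.34,0,0,0,2.4],
[0,0,0.33,0,0,0,2.4]]
15 end [625.8   3.8  50. ]
```

View pics/w7.png

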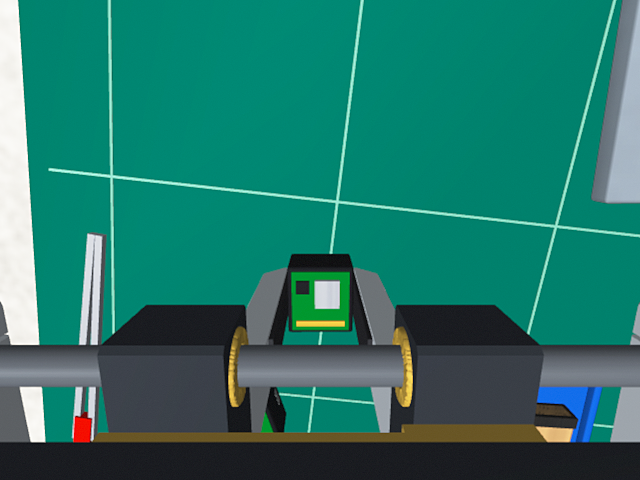

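Request:
jog_arm(
  increments=[
    [0,0,0,0,0,0,4.5],
    [0,0,-0.25,0,0,0,4.5],
    [0,0,-0.25,0,0,0,3.8],
    [0,0,0,0,0,0,2.4],
    [0,0,0,0,0,0,2.4],
    [0,0,-4.2,0,0,0,2.4],
    [0,0,-4.3,0,0,0,2.4],
    [1.96,2.44,0,0,0,0,2.4],
    [1.96,2.44,0,0,0,0,2.4],
    [1.96,2.44,0,0,0,0,2.4],
    [1.96,2.44,0,0,0,0,2.4],
    [1.96,2.44,0,0,0,0,2.4],
    [1.96,2.44,0,0,0,0,2.4],
    [1.96,2.44,0,0,0,0,2.4],
    [0,0,0,0,0,0,2.4],
    [0,0,2.7,0,0,0,2.4],
    [0,0,2.7,0,0,0,2.4],
    [0,0,0,0,0,0,2.4],
    [0,0,0,0,0,0,2.4],
  ],
)

```text
clock: 25.45
eef_pos: [625.7, 3.4, 68.1]
eef_rot: [3.141, 0.0, 1.683]
wrist_force: [-0.5, -0.2, -0.5]
finger_gap: 29.7
```

```bash
python3 - <<'E'
from h import *
st()
c=cam('wrist','w8')
E
```

```text
25.45 pos [625.7   3.4  68.1] S [ -0.2 -85.3  68.1] rot [3.141 0.    1.683] F [-0.5 -0.2 -0.5] gap 29.7 j [-0.05  0.63  1.43 -0.    1.08 -0.17]
```

View pics/w8.png

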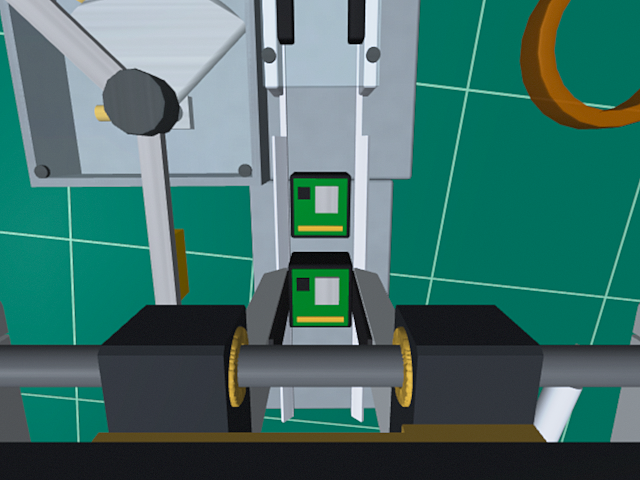

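```bash
python3 - <<'E'
from h import *
c=cam('wrist')
for u,v,z in[(320,173,36),(320,238,36),(320,268,55.5),(320,328,55.5),(320,252,31.5)]: print(v,toS(ray(c,u,v,z)).round(1))
E
```

```text
173 [ -0.5 -29.4  36. ]
238 [ -0.5 -62.2  36. ]
268 [ -0.6 -72.   55.5]
328 [  -0.6 -102.4   55.5]
252 [ -0.5 -70.8  31.5]
```

Request:
jog_arm(
  increments=[
    [0.5,0,0.5,0,0,0,2.4],
    [0,0,0.9,0,0,0,2.4],
    [0,0,0.5,0,0,0,2.4],
    [0,0,0,0,0,0,2.4],
    [0,0,0,0,0,0,2.4],
  ],
)

```text
clock: 26.18
eef_pos: [624.8, 8.8, 47.7]
eef_rot: [-3.141, -0.0, 1.683]
wrist_force: [0.7, 0.9, 0.1]
finger_gap: 29.6
```

Request:
jog_arm(
  increments=[
    [0,0,0.1,0,0,0,2.4],
    [0,0,0,0,0,0,4.5],
    [0,0,0,0,0,0,4.5],
    [0,0,-3,0,0,0,4.5],
    [0,0,-4,0,0,0,4.5],
    [0,0,0,0,0,0,4.5],
  ],
)

```text
clock: 26.92
eef_pos: [626.1, 8.7, 120.0]
eef_rot: [3.137, 0.001, 1.683]
wrist_force: [-1.3, -0.5, -0.4]
finger_gap: 45.0
```

```bash
python3 - <<'E'
from h import *
st()
c=cam('wrist','w9')
E
python3 pk.py 441.7 -223.4 113.8 9
```

```text
26.93 pos [626.1   8.7 120. ] S [  0.9 -80.1 120. ] rot [3.137e+00 1.000e-03 1.683e+00] F [-1.3 -0.5 -0.4] gap 45.0 j [-0.04  0.56  1.4   0.    1.17 -0.16]
[[-2.33,-2.32,0.19,0,0,-1.9,6],
[-2.26,-2.39,0.2,0,0,-2,6],
[-2.17,-2.47,0.19,0,0,-1.9,6],
[-2.09,-2.54,0.2,0,0,-1.9,6],
[-2,-2.61,0.19,0.1,0,-1.9,6],
[-1.92,-2.67,0.2,0,0,-2,6],
[-1.82,-2.74,0.2,0,0,-1.9,6],
[-1.73,-2.79,0.2,0,0,-1.9,6],
[-1.63,-2.86,0.2,0,0,-2,6],
[0,0,0.5,0,0,0,6],
[0,0,2.95,0,0,0,6],
[0,0,2.95,0,0,0,6],
[0,0,0,0,0,0,6],
[0,0,0,0,0,0,2.4],
[0,0,0,0,0,0,2.4],
[0,0,0,0,0,0,2.4],
[0,0,0,0,0,0,2.4]]
17 end [ 441.7 -223.4   36. ]
```

View pics/w9.png

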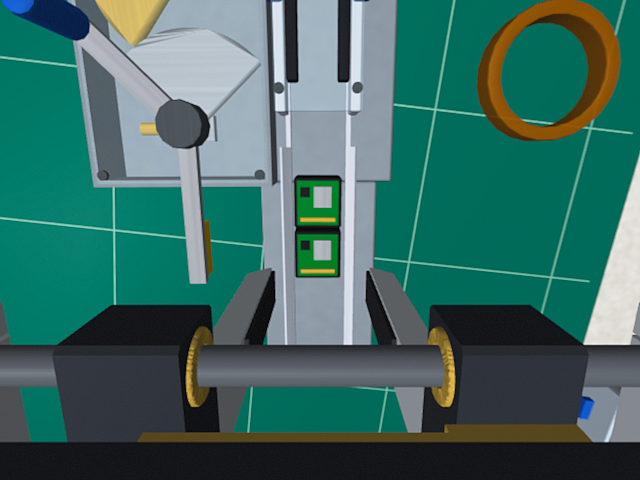

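```bash
python3 - <<'E'
from h import *
c=cam('top')
for d in recognise(c,'carrier1'): print(w(c,d['centre']).round(),round(d['conf'],2))
E
```

```text
[ 453. -299.   25.] 0.67
[ 443. -222.   22.] 0.64
[510. 108.  60.] 0.58
```

Request:
jog_arm(
  increments=[
    [-2.33,-2.32,0.2,0,0,-1.9,6],
    [-2.26,-2.39,0.2,0,0,-2,6],
    [-2.17,-2.47,0.2,0,0,-1.9,6],
    [-2.09,-2.54,0.2,0,0,-1.9,6],
    [-2,-2.61,0.2,0,0,-1.9,6],
    [-1.92,-2.67,0.2,0,0,-2,6],
    [-1.82,-2.74,0.2,0,0,-1.9,6],
    [-1.73,-2.79,0.2,0,0,-1.9,6],
    [-1.63,-2.86,0.2,0,0,-2,6],
    [0,0,0.5,0,0,0,6],
    [0,0,2.9,0,0,0,6],
    [0,0,2.9,0,0,0,6],
    [0,0,0,0,0,0,6],
    [0,0,0,0,0,0,6],
  ],
)

```text
clock: 28.82
eef_pos: [441.8, -223.1, 36.5]
eef_rot: [3.141, 0.0, 1.987]
wrist_force: [0.2, 0.1, 0.5]
finger_gap: 59.9
```

```bash
python3 - <<'E'
from h import *
st()
E
```

```text
28.82 pos [ 441.8 -223.1   36.5] S [-208.5 -289.6   36.5] rot [3.141 0.    1.987] F [0.2 0.1 0.5] gap 59.9 j [-0.54  0.44  1.84  0.    0.87 -0.96]
```

Request:
jog_arm(
  increments=[
    [0,0,0,0,0,0,2.4],
    [0,0,0,0,0,0,2.4],
    [0,0,0,0,0,0,2.4],
    [0,0,0,0,0,0,2.4],
    [0,0,-2.5,0,0,0,2.4],
    [0,0,-4,0,0,0,2.4],
    [0,0,0,0,0,0,2.4],
  ],
)

```text
clock: 29.7
eef_pos: [442.3, -224.0, 103.3]
eef_rot: [3.139, 0.004, 1.987]
wrist_force: [-0.4, 0.4, -1.1]
finger_gap: 29.8
```

```bash
python3 - <<'E'
from h import *
st(); Y=SYAW+np.pi/2
plan([(S(0,-117,100),Y,2.4,9),(S(0,-117,100),Y,2.4,2),(S(0,-117,60),Y,2.4,2),(S(0,-117,60),Y,2.4,2)])
E
```

```text
29.7 pos [ 442.3 -224.   103.3] S [-208.  -290.5  103.3] rot [3.139 0.004 1.987] F [-0.4  0.4 -1.1] gap 29.8 j [-0.54  0.32  1.8   0.    1.01 -0.96]
[[1.15,2.78,0.04,0,0,1.9,2.4],
[1.24,2.74,0.04,0,0,2,2.4],
[1.34,2.7,0.04,0.1,0.1,1.9,2.4],
[1.43,2.65,0.04,0,0,1.9,2.4],
[1.51,2.6,0.04,0,0,1.9,2.4],
[1.6,2.55,0.03,0,0,2,2.4],
[1.69,2.5,0.04,0,0,1.9,2.4],
[1.76,2.43,0.04,0.1,0.1,1.9,2.4],
[1.85,2.38,0.04,0,0,2,2.4],
[0,0,0,0,0,0,2.4],
[0,0,0,0,0,0,2.4],
[0,0,2,0,0,0,2.4],
[0,0,2,0,0,0,2.4],
[0,0,0,0,0,0,2.4],
[0,0,0,0,0,0,2.4]]
15 end [629.4 -28.1  60. ]
```

Request:
jog_arm(
  increments=[
    [1.15,2.78,0,0,0,1.9,2.4],
    [1.24,2.74,0,0,0,2,2.4],
    [1.34,2.7,0,0,0,1.9,2.4],
    [1.43,2.65,0,0,0,1.9,2.4],
    [1.51,2.6,0,0,0,1.9,2.4],
    [1.6,2.55,0,0,0,2,2.4],
    [1.69,2.5,0,0,0,1.9,2.4],
    [1.76,2.43,0,0,0,1.9,2.4],
    [1.85,2.38,0,0,0,2,2.4],
    [0,0,0,0,0,0,2.4],
    [0,0,2,0,0,0,2.4],
    [0,0,2,0,0,0,2.4],
    [0,0,0,0,0,0,2.4],
    [0,0,0,0,0,0,2.4],
  ],
)

```text
clock: 31.45
eef_pos: [628.4, -27.7, 61.0]
eef_rot: [3.142, 0.0, 1.683]
wrist_force: [0.1, -0.4, -0.4]
finger_gap: 29.6
```

```bash
python3 - <<'E'
from h import *
st()
c=cam('wrist','w10')
E
```

```text
31.45 pos [628.4 -27.7  61. ] S [  -1.  -116.6   61. ] rot [3.142 0.    1.683] F [ 0.1 -0.4 -0.4] gap 29.6 j [-0.1   0.64  1.43  0.    1.07 -0.21]
```

View pics/w10.png

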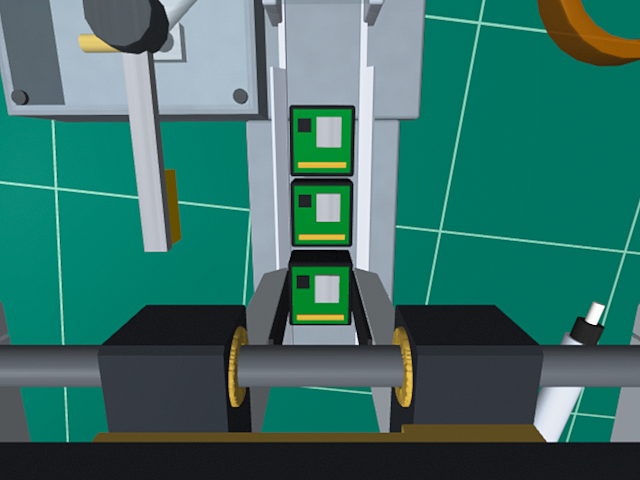

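```bash
python3 - <<'E'
from h import *
c=cam('wrist')
for u,v,z in[(320,247,36),(320,267,48.5),(320,250,24.5),(320,325,48.5)]: print(v,toS(ray(c,u,v,z)).round(1))
E
```

```text
247 [ -1.4 -96.4  36. ]
267 [  -1.4 -102.8   48.5]
250 [  -1.4 -101.    24.5]
325 [  -1.4 -132.1   48.5]
```

Request:
jog_arm(
  increments=[
    [0.2,0.1,0.65,0,0,0,2.4],
    [0,0,0.6,0,0,0,2.4],
    [0,0,0,0,0,0,2.4],
    [0,0,0,0,0,0,4.5],
    [0,0,0,0,0,0,4.5],
    [0,0,-3,0,0,0,4.5],
    [0,0,-4,0,0,0,4.5],
    [0,0,0,0,0,0,4.5],
    [0,0,0,0,0,0,4.5],
  ],
)

```text
clock: 32.67
eef_pos: [628.8, -25.3, 117.8]
eef_rot: [-3.141, -0.0, 1.683]
wrist_force: [0.9, 0.2, -1.2]
finger_gap: 45.0
```

```bash
python3 - <<'E'
from h import *
st()
c=cam('wrist','w11')
c=cam('top')
for d in recognise(c,'carrier1'): print(w(c,d['centre']).round(),round(d['conf'],2))
E
python3 pk.py 450.5 -301 64.5 10
```

```text
32.67 pos [628.8 -25.3 117.8] S [  -0.2 -114.2  117.8] rot [-3.141 -0.     1.683] F [ 0.9  0.2 -1.2] gap 45.0 j [-0.1   0.58  1.39 -0.    1.18 -0.21]
[ 454. -296.   26.] 0.6
[621.  40.  36.] 0.59
[[-2.54,-2.08,0.18,0,0,3.2,6],
[-2.65,-1.93,0.17,0,0,3.2,6],
[-2.76,-1.79,0.18,0,0,3.2,6],
[-2.85,-1.63,0.17,0,0,3.2,6],
[-2.94,-1.46,0.18,-0.1,0,3.2,6],
[-3.01,-1.3,0.17,0,0,3.2,6],
[-3.08,-1.13,0.17,0,0,3.2,6],
[-3.14,-0.95,0.18,0,0,3.2,6],
[-3.19,-0.78,0.17,0,0,3.2,6],
[-3.23,-0.6,0.17,0,0,3.1,6],
[0,0,0.5,0,0,0,6],
[0,0,2.95,0,0,0,6],
[0,0,2.95,0,0,0,6],
[0,0,0,0,0,0,6],
[0,0,0,0,0,0,2.4],
[0,0,0,0,0,0,2.4],
[0,0,0,0,0,0,2.4],
[0,0,0,0,0,0,2.4]]
18 end [ 450.5 -301.    36. ]
```

View pics/w11.png

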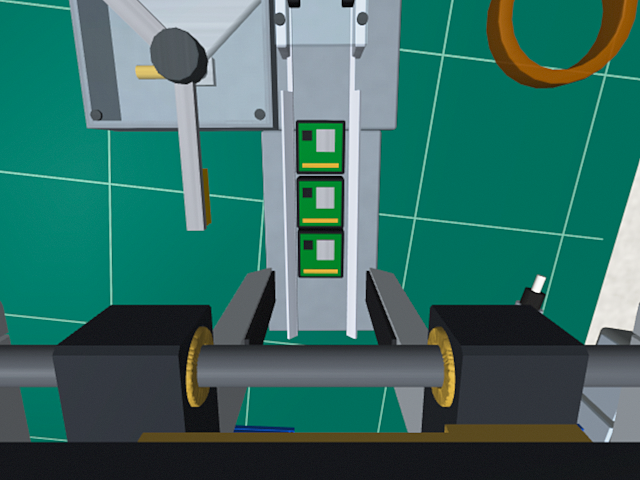

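Request:
jog_arm(
  increments=[
    [-2.54,-2.08,0.2,0,0,3.2,6],
    [-2.65,-1.93,0.2,0,0,3.2,6],
    [-2.76,-1.79,0.2,0,0,3.2,6],
    [-2.85,-1.63,0.2,0,0,3.2,6],
    [-2.94,-1.46,0.2,0,0,3.2,6],
    [-3.01,-1.3,0.2,0,0,3.2,6],
    [-3.08,-1.13,0.2,0,0,3.2,6],
    [-3.14,-0.95,0.1,0,0,3.2,6],
    [-3.19,-0.78,0.1,0,0,3.2,6],
    [-3.23,-0.6,0.1,0,0,3.1,6],
    [0,0,0.5,0,0,0,6],
    [0,0,2.95,0,0,0,6],
    [0,0,2.95,0,0,0,6],
    [0,0,0,0,0,0,6],
    [0,0,0,0,0,0,6],
  ],
)

```text
clock: 34.7
eef_pos: [451.6, -300.8, 38.2]
eef_rot: [3.141, 0.0, 1.127]
wrist_force: [0.8, -0.2, 0.3]
finger_gap: 59.9
```

```bash
python3 - <<'E'
from h import *
st()
E
```

```text
34.7 pos [ 451.6 -300.8   38.2] S [-207.5 -367.9   38.2] rot [3.141 0.    1.127] F [ 0.8 -0.2  0.3] gap 59.9 j [-0.66  0.52  1.7   0.    0.92 -0.21]
```

Request:
jog_arm(
  increments=[
    [0,0,0.2,0,0,0,6],
    [0,0,0,0,0,0,2.4],
    [0,0,0,0,0,0,2.4],
    [0,0,0,0,0,0,2.4],
    [0,0,0,0,0,0,2.4],
    [0,0,-2.5,0,0,0,2.4],
    [0,0,-4,0,0,0,2.4],
    [0,0,0,0,0,0,2.4],
  ],
)

```text
clock: 35.7
eef_pos: [452.0, -301.8, 103.0]
eef_rot: [3.137, 0.001, 1.127]
wrist_force: [-0.2, 0.2, -1.0]
finger_gap: 29.9
```

```bash
python3 - <<'E'
from h import *
st(); Y=SYAW+np.pi/2
c=cam('wrist','w12')
plan([(S(0,-150,100),Y,2.4,10),(S(0,-150,100),Y,2.4,2),(S(0,-150,60),Y,2.4,2),(S(0,-150,60),Y,2.4,2)])
E
```

```text
35.7 pos [ 452.  -301.8  103. ] S [-207.2 -368.9  103. ] rot [3.137e+00 1.000e-03 1.127e+00] F [-0.2  0.2 -1. ] gap 29.9 j [-0.66  0.42  1.67  0.    1.05 -0.21]
[[2.95,0.61,0.01,0,0,-3.2,2.4],
[2.92,0.77,0.01,0,0,-3.2,2.4],
[2.86,0.93,0.02,0,0,-3.2,2.4],
[2.81,1.1,0.01,0,0,-3.2,2.4],
[2.75,1.24,0.01,0,0,-3.2,2.4],
[2.67,1.4,0.01,0.1,0,-3.2,2.4],
[2.59,1.55,0.01,0,0,-3.2,2.4],
[2.49,1.69,0.01,0,0,-3.2,2.4],
[2.4,1.82,0.01,0,0,-3.1,2.4],
[2.3,1.95,0.01,0,0.1,-3.2,2.4],
[0,0,0,0,0,0,2.4],
[0,0,0,0,-0.1,0,2.4],
[0,0,2,0,0,0,2.4],
[0,0,2,0,0,0,2.4],
[0,0,0,0,0,0,2.4],
[0,0,0,0,0,0,2.4]]
16 end [633.1 -60.9  60. ]
```

View pics/w12.png

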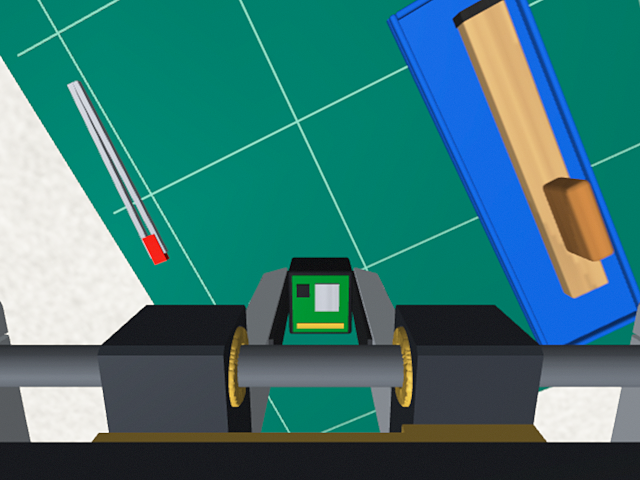

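Request:
jog_arm(
  increments=[
    [2.95,0.61,0,0,0,-3.2,2.4],
    [2.92,0.77,0,0,0,-3.2,2.4],
    [2.86,0.93,0,0,0,-3.2,2.4],
    [2.81,1.1,0,0,0,-3.2,2.4],
    [2.75,1.24,0,0,0,-3.2,2.4],
    [2.67,1.4,0,0,0,-3.2,2.4],
    [2.59,1.55,0,0,0,-3.2,2.4],
    [2.49,1.69,0,0,0,-3.2,2.4],
    [2.4,1.82,0,0,0,-3.1,2.4],
    [2.3,1.95,0,0,0,-3.2,2.4],
    [0,0,0,0,0,0,2.4],
    [0,0,2,0,0,0,2.4],
    [0,0,2,0,0,0,2.4],
    [0,0,0,0,0,0,2.4],
    [0,0,0,0,0,0,2.4],
  ],
)

```text
clock: 37.62
eef_pos: [632.8, -60.9, 60.5]
eef_rot: [3.142, 0.0, 1.683]
wrist_force: [-0.3, -0.2, -0.8]
finger_gap: 29.7
```

```bash
python3 - <<'E'
from h import *
st()
c=cam('wrist','w13')
for u,v,z in[(320,247,36),(320,267,48.5),(320,250,24.5),(320,325,48.5)]: print(v,toS(ray(c,u,v,z)).round(1))
E
```

```text
37.62 pos [632.8 -60.9  60.5] S [  -0.3 -150.1   60.5] rot [3.142 0.    1.683] F [-0.3 -0.2 -0.8] gap 29.7 j [-0.15  0.66  1.4  -0.    1.08 -0.27]
247 [  -0.9 -129.7   36. ]
267 [  -0.9 -136.1   48.5]
250 [  -0.9 -134.3   24.5]
325 [  -1.  -165.2   48.5]
```

View pics/w13.png

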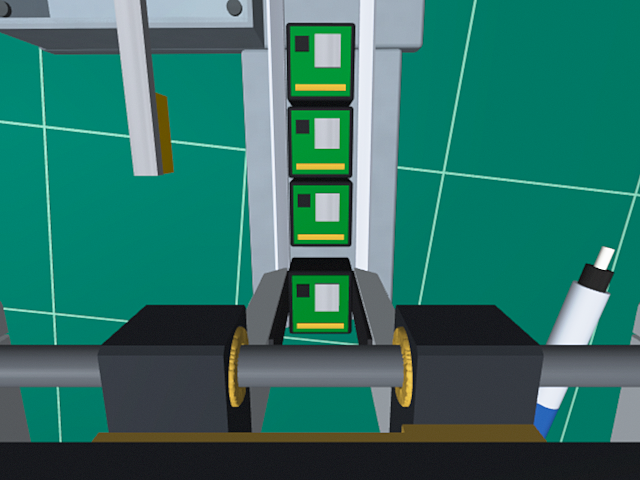

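Request:
jog_arm(
  increments=[
    [0.4,0.05,0.65,0,0,0,2.4],
    [0,0,0.6,0,0,0,2.4],
    [0,0,0,0,0,0,2.4],
    [0,0,0,0,0,0,4.5],
    [0,0,0,0,0,0,4.5],
    [0,0,-3,0,0,0,4.5],
    [0,0,-4,0,0,0,4.5],
    [0,0,0,0,0,0,4.5],
    [0,0,0,0,0,0,4.5],
  ],
)

```text
clock: 38.8
eef_pos: [632.5, -56.5, 117.3]
eef_rot: [-3.141, -0.0, 1.683]
wrist_force: [0.3, 0.1, -0.4]
finger_gap: 44.9
```

```bash
python3 - <<'E'
from h import *
st()
c=cam('wrist','w14')
E
```

```text
38.8 pos [632.5 -56.5 117.3] S [-1.000e-01 -1.457e+02  1.173e+02] rot [-3.141 -0.     1.683] F [ 0.3  0.1 -0.4] gap 44.9 j [-0.15  0.59  1.37 -0.    1.18 -0.26]
```

View pics/w14.png

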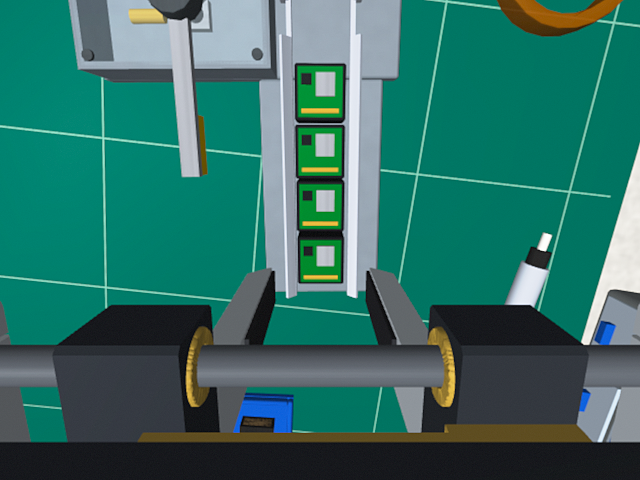

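```bash
python3 - <<'E'
from h import *
c=cam('top')
f=lambda u,v:(340+u/4.5,215+v/4.5)
for p,z in[((312,103),16),((645,89),16),((557,89),44),((270,62),10),((285,186),10),((708,33),10),((716,155),10)]: print(ray(c,*f(*p),z).round(1))
plan([((597,-385,190),np.radians(92.6),4.5,10)])
E
```

```text
[ 598.8 -208.8   16. ]
[ 606.4 -405.4   16. ]
[ 603.7 -344.8   44. ]
[ 623.7 -185.7   10. ]
[ 550.6 -193.1   10. ]
[ 640.3 -446.2   10. ]
[ 567.9 -448.3   10. ]
[[-3.22,-0.72,-0.73,0,0,0.4,4.5],
[-3.23,-0.7,-0.74,0,0,0.4,4.5],
[-3.24,-0.68,-0.73,0,0,0.4,4.5],
[-3.24,-0.65,-0.73,0,0,0.3,4.5],
[-3.24,-0.64,-0.74,-0.1,0,0.4,4.5],
[-3.24,-0.61,-0.73,0,0,0.4,4.5],
[-3.25,-0.59,-0.74,0,0,0.4,4.5],
[-3.26,-0.57,-0.73,0,0,0.4,4.5],
[-3.26,-0.54,-0.74,0,0,0.4,4.5],
[-3.26,-0.52,-0.73,0,0,0.3,4.5]]
10 end [ 597. -385.  190.]
```

Request:
jog_arm(
  increments=[
    [-3.22,-0.72,-0.73,0,0,0.4,4.5],
    [-3.23,-0.7,-0.73,0,0,0.4,4.5],
    [-3.24,-0.68,-0.73,0,0,0.4,4.5],
    [-3.24,-0.65,-0.73,0,0,0.3,4.5],
    [-3.24,-0.64,-0.73,0,0,0.4,4.5],
    [-3.24,-0.61,-0.73,0,0,0.4,4.5],
    [-3.25,-0.59,-0.73,0,0,0.4,4.5],
    [-3.26,-0.57,-0.73,0,0,0.4,4.5],
    [-3.26,-0.54,-0.73,0,0,0.4,4.5],
    [-3.26,-0.52,-0.73,0,0,0.3,4.5],
    [0,0,0,0,0,0,4.5],
    [0,0,0,0,0,0,4.5],
  ],
)

```text
clock: 40.4
eef_pos: [597.4, -384.4, 189.8]
eef_rot: [-3.14, -0.001, 1.617]
wrist_force: [-0.1, 1.0, -0.1]
finger_gap: 45.2
```

```bash
python3 - <<'E'
from h import *
st()
c=cam('wrist','w15')
for t in ['stick_grip','stick_tip','tray']:
    print(t,[(np.round(w(c,d['centre'])).tolist(),round(d['conf'],2)) for d in recognise(c,t)][:4])
E
```

```text
40.4 pos [ 597.4 -384.4  189.8] S [ -72.  -467.4  189.8] rot [-3.140e+00 -1.000e-03  1.617e+00] F [-0.1  1.  -0.1] gap 45.2 j [-0.62  0.7   1.02  0.    1.42 -0.67]
stick_grip [([604.0, -297.0, 20.0], 0.7)]
stick_tip [([601.0, -294.0, 17.0], 0.61)]
tray [([587.0, -317.0, 6.0], 0.81)]
```

View pics/w15.png

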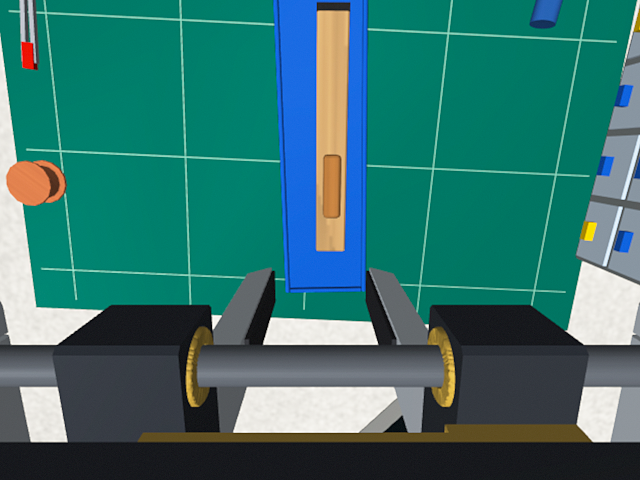

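```bash
python3 - <<'E'
from h import *
c=cam('wrist')
i=c['image'][:,:,::-1]
cv2.imwrite('pics/w15a.png',cv2.resize(i[0:300,260:390],None,fx=4,fy=4,interpolation=2)[:600*2:2] if False else cv2.resize(i[130:270,280:400],None,fx=4,fy=4,interpolation=2))
for (u,v),z in[((333.5,3),16),((333.5,10),16),((330,250),16),((332,186),44),((332,155),44),((332,217),44)]: print(ray(c,u,v,z).round(1))
E
```

```text
[ 599.1 -205.6   16. ]
[ 599.3 -210.5   16. ]
[ 606.9 -404.9   16. ]
[ 604.6 -345.    44. ]
[ 603.3 -321.    44. ]
[ 606.  -369.9   44. ]
```

View pics/w15a.png

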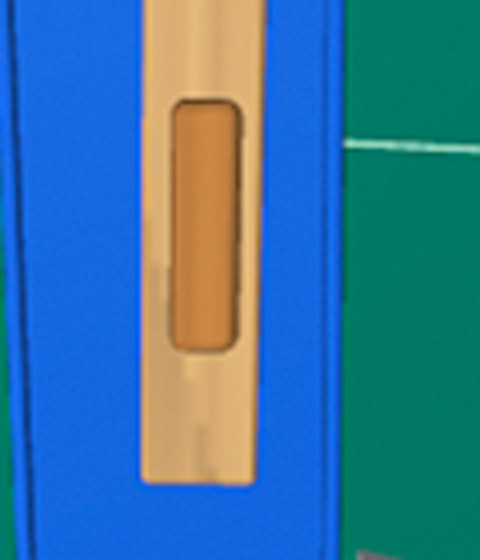

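```bash
python3 - <<'E'
from h import *
Y=np.radians(92.24);P=(604.6,-345.4)
plan([((*P,100),Y,4.5,3),((*P,100),Y,4.5,2),((*P,42),Y,4.5,3),((*P,42),Y,4.5,2)])
E
```

```text
[[1.28,0.29,3.03,0,0,0.2,4.5],
[1.29,0.29,3.03,0,0,0.1,4.5],
[1.28,0.28,3.03,0,0,0.2,4.5],
[0,0,0,0,0,0,4.5],
[0,0,0,0,0,0,4.5],
[0,0,1.93,0,0,0,4.5],
[0,0,1.94,0,0,0,4.5],
[0,0,1.93,0,0,0,4.5],
[0,0,0,0,0,0,4.5],
[0,0,0,0,0,0,4.5]]
10 end [ 604.6 -345.4   42. ]
```

Request:
jog_arm(
  increments=[
    [1.28,0.29,3,0,0,0.2,4.5],
    [1.29,0.29,3,0,0,0.1,4.5],
    [1.28,0.28,3,0,0,0.1,4.5],
    [0,0,0,0,0,0,4.5],
    [0,0,1.9,0,0,0,4.5],
    [0,0,1.9,0,0,0,4.5],
    [0,0,1.8,0,0,0,4.5],
    [0,0,0,0,0,0,4.5],
    [0,0,0,0,0,0,4.5],
  ],
  squeeze=35,
)

```text
clock: 41.78
eef_pos: [604.6, -346.5, 45.4]
eef_rot: [3.141, 0.0, 1.61]
wrist_force: [-0.8, 0.4, 0.6]
finger_gap: 45.2
```

```bash
python3 - <<'E'
from h import *
st()
E
```

```text
41.77 pos [ 604.6 -346.5   45.4] S [ -60.6 -430.6   45.4] rot [3.141 0.    1.61 ] F [-0.8  0.4  0.6] gap 45.2 j [-0.57  0.8   1.19 -0.    1.14 -0.61]
```

Request:
jog_arm(
  increments=[
    [0,0,0.4,0,0,0,4.5],
    [0,0,0,0,0,0,1],
    [0,0,0,0,0,0,1],
    [0,0,0,0,0,0,1],
    [0,0,0,0,0,0,1],
    [0,0,0,0,0,0,1],
  ],
)

```text
clock: 42.52
eef_pos: [604.4, -346.2, 41.1]
eef_rot: [3.141, 0.0, 1.61]
wrist_force: [0.4, -0.1, 0.8]
finger_gap: 14.0
```

```bash
python3 - <<'E'
from h import *
st()
E
```

```text
42.52 pos [ 604.4 -346.2   41.1] S [ -60.7 -430.3   41.1] rot [3.141 0.    1.61 ] F [ 0.4 -0.1  0.8] gap 14.0 j [-0.57  0.81  1.2   0.    1.14 -0.61]
```

```bash
python3 - <<'E'
from h import *
Y=SYAW+np.pi/2
x,y,z=read_state()['eef_pos']
plan([((x,y,85),np.radians(92.24),1,2),(S(0,-326,85),Y,1,5),(S(0,-326,85),Y,1,2),(S(0,-326,54),Y,1,3),(S(0,-326,54),Y,1,2)])
c=cam('side')
E
```

```text
[[0,0,-2.2,0,0,0,1],
[0,0,-2.19,0,0,0,1],
[2.17,1.06,0,0,0,-0.8,1],
[2.16,1.09,0,0,0,-0.9,1],
[2.13,1.12,0,0,0,-0.8,1],
[2.13,1.15,0,0,0,-0.9,1],
[2.1,1.18,0,0,0,-0.8,1],
[0,0,0,0,0,0,1],
[0,0,0,0,0,0,1],
[0,0,1.03,0,0,0,1],
[0,0,1.03,0,0,0,1],
[0,0,1.04,0,0,0,1],
[0,0,0,0,0,0,1],
[0,0,0,0,0,0,1]]
14 end [ 653.  -235.7   54. ]
```

Request:
jog_arm(
  increments=[
    [0,0,-2.2,0,0,0,1],
    [0,0,-2.2,0,0,0,1],
    [2.17,1.06,0,0,0,-0.8,1],
    [2.16,1.09,0,0,0,-0.9,1],
    [2.13,1.12,0,0,0,-0.8,1],
    [2.13,1.15,0,0,0,-0.9,1],
    [2.1,1.18,0,0,0,-0.8,1],
    [0,0,0,0,0,0,1],
    [0,0,0,0,0,0,1],
  ],
)

```text
clock: 43.7
eef_pos: [652.9, -235.9, 84.8]
eef_rot: [-3.141, 0.0, 1.683]
wrist_force: [0.6, -0.8, -1.5]
finger_gap: 13.7
```

```bash
python3 - <<'E'
from h import *
st()
c=cam('wrist','w16'); c2=cam('side','s16')
print(proj(c,[S(13,-185,64-12),S(-13,-185,52),S(18,-180,18),S(-18,-180,18)]).round())
cv2.imwrite('pics/s16a.png',cv2.resize(c2['image'][160:440,225:525,::-1],None,fx=2.1,fy=2.1,interpolation=2))
E
```

```text
43.7 pos [ 652.9 -235.9   84.8] S [-1.000e-01 -3.262e+02  8.480e+01] rot [-3.141  0.     1.683] F [ 0.6 -0.8 -1.5] gap 13.7 j [-0.4   0.75  1.18 -0.    1.21 -0.51]
[[351. -24.]
 [292. -24.]
 [356.  -6.]
 [287.  -6.]]
```

View pics/w16.png

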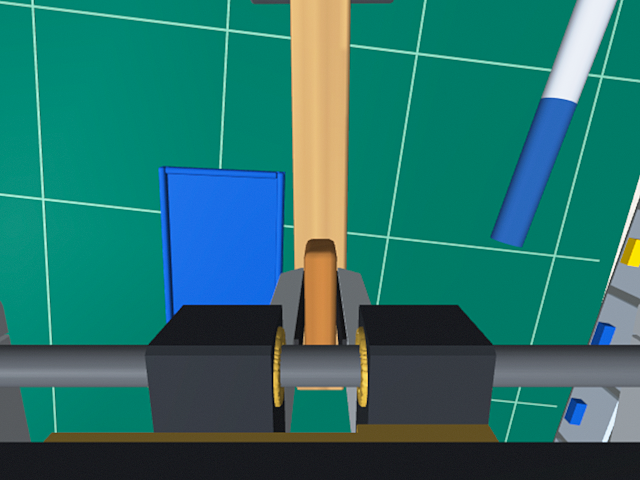

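View pics/s16a.png

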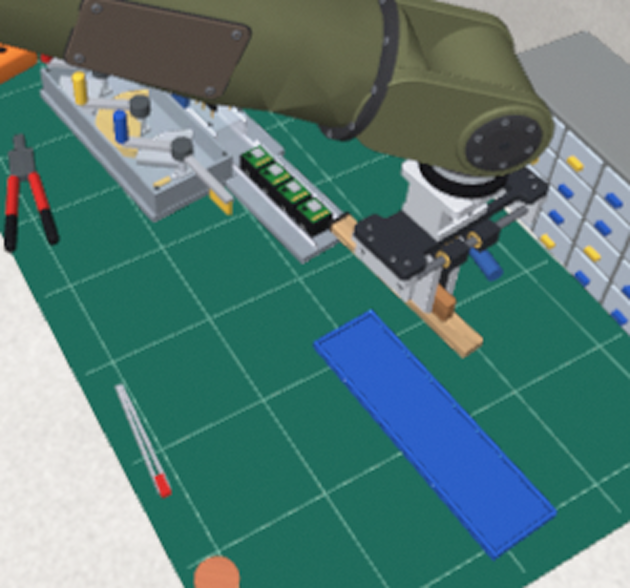

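Request:
jog_arm(
  increments=[
    [0,0,1.1,0,0,0,1],
    [0,0,1.1,0,0,0,1],
    [0,0,1.1,0,0,0,1],
    [0,0,0,0,0,0,1],
    [0,0,0,0,0,0,1],
  ],
)

```text
clock: 44.42
eef_pos: [653.1, -235.7, 52.1]
eef_rot: [3.141, 0.0, 1.683]
wrist_force: [0.2, 0.3, -1.2]
finger_gap: 13.4
```

```bash
python3 - <<'E'
from h import *
st()
E
```

```text
44.42 pos [ 653.1 -235.7   52.1] S [ 1.00e-01 -3.26e+02  5.21e+01] rot [3.141 0.    1.683] F [ 0.2  0.3 -1.2] gap 13.4 j [-0.4   0.79  1.2  -0.    1.15 -0.51]
```

Request:
jog_arm(
  increments=[
    [0.6,0,0.1,0,0,0,1],
    [1,0,0,0,0,0,1],
    [1,0,0,0,0,0,1],
    [1,0,0,0,0,0,1],
    [1,0,0,0,0,0,1],
    [1,0,0,0,0,0,1],
    [1,0,0,0,0,0,1],
    [1,0,0,0,0,0,1],
    [1,0,0,0,0,0,1],
    [1,0,0,0,0,0,1],
    [0,0,0,0,0,0,1],
  ],
)

```text
clock: 45.8
eef_pos: [642.1, -139.4, 50.9]
eef_rot: [-3.141, -0.0, 1.684]
wrist_force: [-0.3, 0.4, -1.5]
finger_gap: 13.7
```

```bash
python3 - <<'E'
from h import *
st()
c=cam('wrist','w17'); c2=cam('side','s17')
cv2.imwrite('pics/s17a.png',cv2.resize(c2['image'][160:340,225:465,::-1],None,fx=3,fy=3,interpolation=2))
E
```

```text
45.8 pos [ 642.1 -139.4   50.9] S [   0.  -229.    50.9] rot [-3.141 -0.     1.684] F [-0.3  0.4 -1.5] gap 13.7 j [-0.27  0.71  1.34  0.    1.09 -0.38]
```

View pics/w17.png

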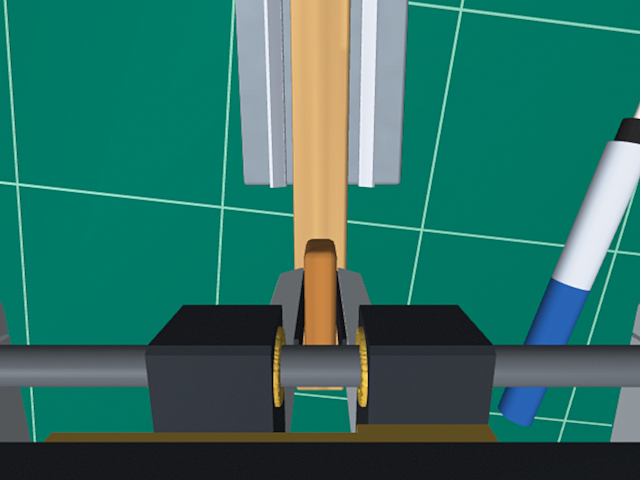

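View pics/s17a.png

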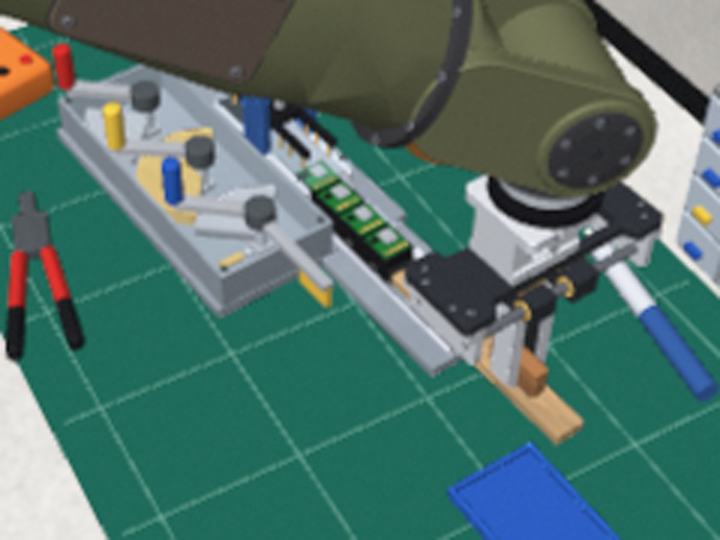

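Request:
jog_arm(
  increments=[
    [1,0,0,0,0,0,1],
    [1,0,0,0,0,0,1],
    [1,0,0,0,0,0,1],
    [1,0,0,0,0,0,1],
    [1,0,0,0,0,0,1],
    [1,0,0,0,0,0,1],
    [1,0,0,0,0,0,1],
    [1,0,0,0,0,0,1],
    [1,0,0,0,0,0,1],
    [0,0,0,0,0,0,1],
    [0,0,0,0,0,0,1],
  ],
)

```text
clock: 47.28
eef_pos: [632.1, -50.9, 51.0]
eef_rot: [3.142, -0.0, 1.683]
wrist_force: [0.1, 0.0, -1.4]
finger_gap: 13.6
```

```bash
python3 - <<'E'
from h import *
st()
c=cam('wrist','w18'); c2=cam('side','s18')
cv2.imwrite('pics/s18a.png',cv2.resize(c2['image'][160:340,225:465,::-1],None,fx=3,fy=3,interpolation=2))
E
```

```text
47.27 pos [632.1 -50.9  51. ] S [ 1.0e-01 -1.4e+02  5.1e+01] rot [ 3.142 -0.     1.683] F [ 0.1  0.  -1.4] gap 13.6 j [-0.14  0.67  1.41  0.    1.06 -0.25]
```

View pics/w18.png

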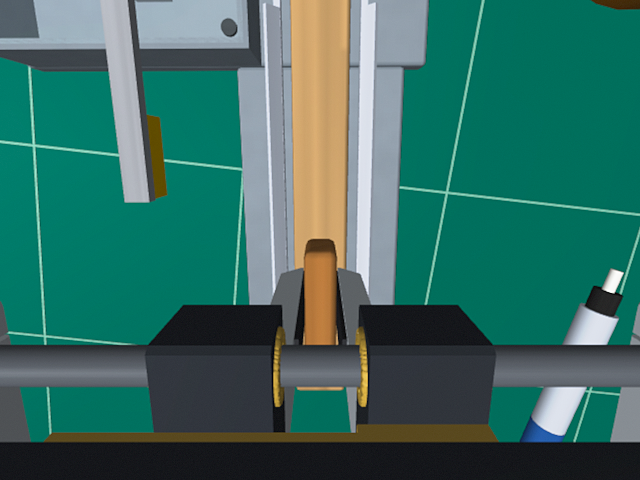

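View pics/s18a.png

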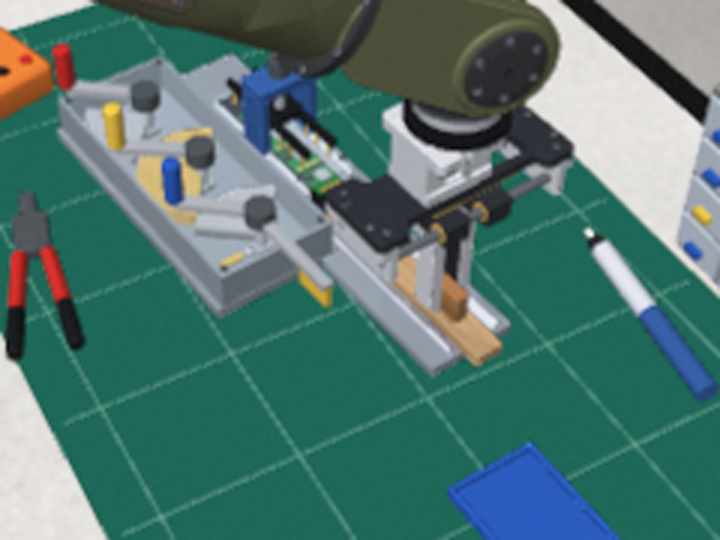

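Request:
jog_arm(
  increments=[
    [0.6,0,0,0,0,0,1],
    [0.5,0,0,0,0,0,1],
    [0,0,0,0,0,0,1],
    [0,0,0,0,0,0,1],
  ],
)

```text
clock: 47.88
eef_pos: [630.8, -39.8, 50.9]
eef_rot: [-3.141, -0.0, 1.684]
wrist_force: [-0.2, -0.2, -1.1]
finger_gap: 13.4
```

Request:
jog_arm(
  increments=[
    [0.15,0,0,0,0,0,1],
    [0,0,0,0,0,0,1],
  ],
)

```text
clock: 48.12
eef_pos: [630.7, -38.5, 51.0]
eef_rot: [3.142, -0.0, 1.683]
wrist_force: [0.3, -0.4, -1.0]
finger_gap: 13.6
```

Request:
jog_arm(
  increments=[
    [0.15,0,0,0,0,0,1],
    [0,0,0,0,0,0,1],
  ],
)

```text
clock: 48.38
eef_pos: [630.5, -37.0, 51.0]
eef_rot: [3.142, 0.0, 1.683]
wrist_force: [1.0, -1.6, -0.3]
finger_gap: 13.9
```

Request:
jog_arm(
  increments=[
    [0.15,0,0,0,0,0,1],
    [0,0,0,0,0,0,1],
  ],
)

```text
clock: 48.62
eef_pos: [630.7, -36.7, 51.4]
eef_rot: [3.141, 0.002, 1.683]
wrist_force: [1.4, -9.8, 0.5]
finger_gap: 13.6
```

Request:
jog_arm(
  increments=[
    [0.15,0,0,0,0,0,1],
    [0,0,0,0,0,0,1],
  ],
)

```text
clock: 48.88
eef_pos: [630.8, -36.5, 51.7]
eef_rot: [3.14, 0.004, 1.683]
wrist_force: [2.0, -17.3, 1.4]
finger_gap: 13.5
```

```bash
python3 - <<'E'
from h import *
st()
c2=cam('side','s19')
cv2.imwrite('pics/s19a.png',cv2.resize(c2['image'][160:340,225:465,::-1],None,fx=3,fy=3,interpolation=2))
E
```

```text
48.88 pos [630.8 -36.5  51.7] S [   0.4 -125.6   51.7] rot [3.14  0.004 1.683] F [  2.  -17.3   1.4] gap 13.5 j [-0.11  0.66  1.42 -0.    1.05 -0.22]
```

View pics/s19a.png

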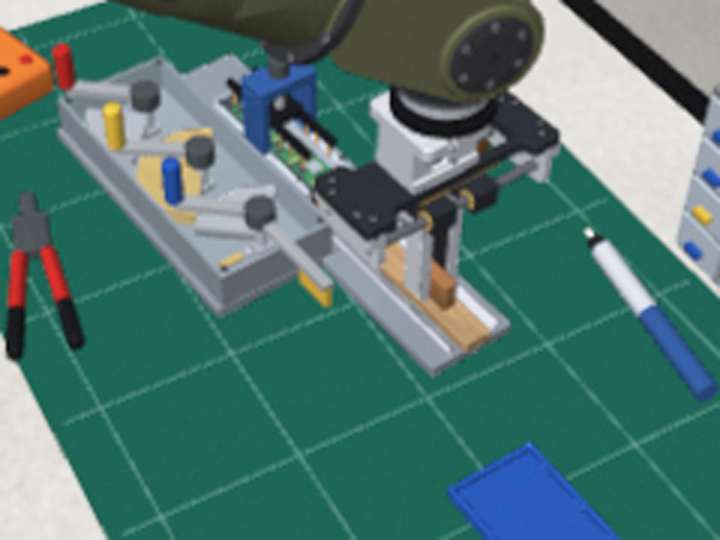

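Request:
jog_arm(
  increments=[
    [-0.5,0,0,0,0,0,1],
    [-1.2,0,0,0,0,0,1],
    [-1.5,0,0,0,0,0,1],
    [-1.8,0,0,0,0,0,1],
    [-1,0,0,0,0,0,1],
    [0,0,0,0,0,0,1],
    [0,0,-3,0,0,0,1],
    [0,0,-4,0,0,0,1],
    [0,0,0,0,0,0,1],
    [0,0,0,0,0,0,1],
  ],
)

```text
clock: 50.18
eef_pos: [636.5, -93.2, 120.1]
eef_rot: [-3.141, -0.0, 1.684]
wrist_force: [-0.8, 0.3, -1.1]
finger_gap: 13.6
```

```bash
python3 - <<'E'
from h import *
st()
c=cam('wrist','w20')
Y=np.radians(93)
P=(600,-354)
plan([((*P,115),Y,1,11),((*P,115),Y,1,2),((*P,55),Y,1,3),((*P,55),Y,1,2)])
E
```

```text
50.17 pos [636.5 -93.2 120.1] S [  -0.3 -182.5  120.1] rot [-3.141 -0.     1.684] F [-0.8  0.3 -1.1] gap 13.6 j [-0.2   0.6   1.34  0.    1.2  -0.32]
[[-2.32,-0.6,0.04,0,0,0.3,1],
[-2.32,-0.58,0.04,0,0,0.3,1],
[-2.32,-0.57,0.05,0,0,0.3,1],
[-2.33,-0.56,0.04,0,0,0.4,1],
[-2.33,-0.54,0.04,0,0,0.3,1],
[-2.34,-0.53,0.04,-0.1,0,0.3,1],
[-2.33,-0.52,0.04,0,0,0.3,1],
[-2.34,-0.5,0.04,0,0,0.3,1],
[-2.34,-0.5,0.04,0,0,0.3,1],
[-2.35,-0.48,0.05,0,0,0.3,1],
[-2.35,-0.47,0.04,0,0,0.4,1],
[0,0,0,0,0,0,1],
[0,0,0,0,0,0,1],
[0,0,2,0,0,0,1],
[0,0,2,0,0,0,1],
[0,0,2,0,0,0,1],
[0,0,0,0,0,0,1],
[0,0,0,0,0,0,1]]
18 end [ 600. -354.   55.]
```

View pics/w20.png

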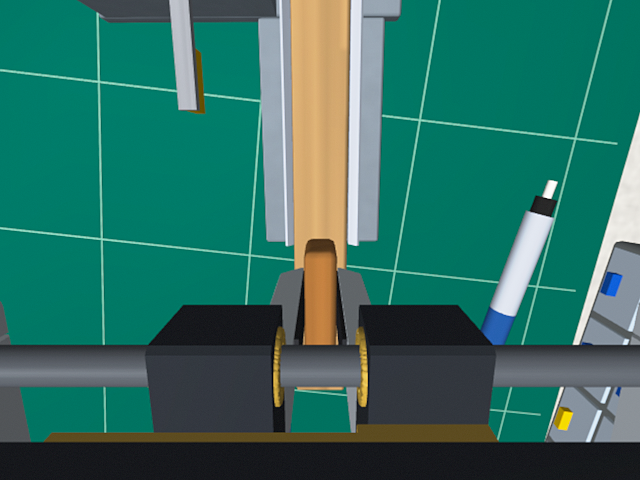

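Request:
jog_arm(
  increments=[
    [-2.32,-0.6,0,0,0,0.3,1],
    [-2.32,-0.58,0,0,0,0.3,1],
    [-2.32,-0.57,0,0,0,0.3,1],
    [-2.33,-0.56,0,0,0,0.4,1],
    [-2.33,-0.54,0,0,0,0.3,1],
    [-2.34,-0.53,0.1,0,0,0.3,1],
    [-2.33,-0.52,0.1,0,0,0.3,1],
    [-2.34,-0.5,0.1,0,0,0.3,1],
    [-2.34,-0.5,0.1,0,0,0.3,1],
    [-2.35,-0.48,0.1,0,0,0.3,1],
    [-2.35,-0.47,0.1,0,0,0.4,1],
    [0,0,0,0,0,0,1],
    [0,0,2,0,0,0,1],
    [0,0,2,0,0,0,1],
    [0,0,1.8,0,0,0,1],
    [0,0,0,0,0,0,1],
    [0,0,0,0,0,0,1],
  ],
)

```text
clock: 52.35
eef_pos: [600.8, -354.5, 57.4]
eef_rot: [3.141, 0.0, 1.622]
wrist_force: [0.7, -0.8, -0.6]
finger_gap: 13.8
```

```bash
python3 - <<'E'
from h import *
st()
c=cam('top','t21')
cv2.imwrite('pics/t21a.png',cv2.resize(c['image'][200:310,195:375,::-1],None,fx=4.4,fy=4.4,interpolation=2))
c=cam('wrist','w21')
E
```

```text
52.35 pos [ 600.8 -354.5   57.4] S [ -65.3 -438.1   57.4] rot [3.141 0.    1.622] F [ 0.7 -0.8 -0.6] gap 13.8 j [-0.59  0.79  1.19  0.    1.17 -0.64]
```

View pics/t21a.png

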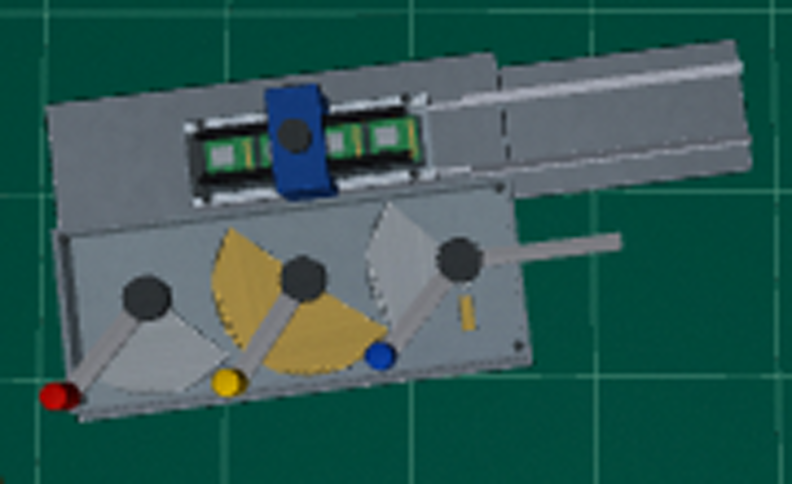

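View pics/w21.png

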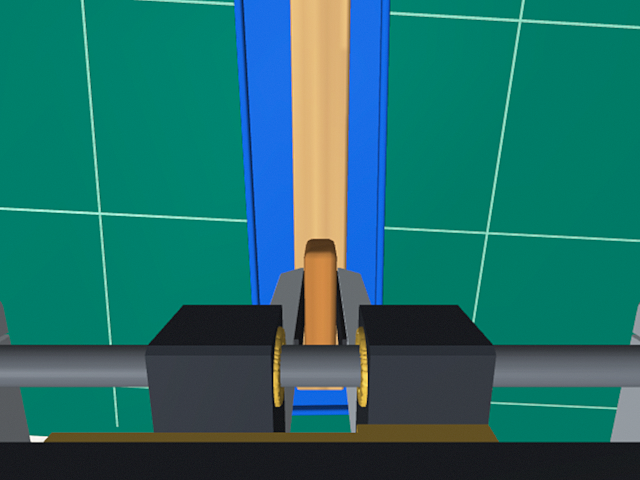

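Request:
jog_arm(
  increments=[
    [0,0,0.8,0,0,0,1],
    [0,0,0.75,0,0,0,1],
    [0,0,0,0,0,0,1],
    [0,0,0,0,0,0,1],
  ],
)

```text
clock: 52.95
eef_pos: [600.4, -354.3, 41.1]
eef_rot: [-3.141, -0.0, 1.622]
wrist_force: [0.1, 0.8, -1.1]
finger_gap: 14.0
```

Request:
jog_arm(
  increments=[
    [0,0,0.1,0,0,0,1],
    [0,0,0,0,0,0,4.5],
    [0,0,0,0,0,0,4.5],
    [0,0,-3,0,0,0,4.5],
    [0,0,-4,0,0,0,4.5],
    [0,0,-4,0,0,0,4.5],
    [0,0,0,0,0,0,4.5],
  ],
)

```text
clock: 53.82
eef_pos: [601.5, -355.1, 154.3]
eef_rot: [3.137, 0.004, 1.622]
wrist_force: [0.4, 0.2, -0.3]
finger_gap: 45.2
```

```bash
python3 - <<'E'
from h import *
st()
c=cam('wrist','w22')
plan([(S(-124.5,49,150),SYAW,4,12),(S(-124.5,49,138),SYAW,4,2)])
E
```

```text
53.83 pos [ 601.5 -355.1  154.3] S [ -64.6 -438.8  154.3] rot [3.137 0.004 1.622] F [ 0.4  0.2 -0.3] gap 45.2 j [-0.59  0.69  1.12  0.    1.33 -0.64]
[[4.02,-0.74,0.01,0,0,7.2,4],
[3.9,-1.24,0,0,0,7.2,4],
[3.71,-1.72,0.01,0,0,7.2,4],
[3.46,-2.18,0.01,0,0,7.2,4],
[3.17,-2.59,0,0.1,0,7.2,4],
[2.82,-2.96,0.02,0,0,7.2,4],
[2.42,-3.3,0.01,0,0,7.2,4],
[1.99,-3.57,0.01,0,0,7.2,4],
[1.53,-3.79,0.01,0,0,7.2,4],
[1.04,-3.96,0.01,0,0,7.3,4],
[0.53,-4.05,0.02,0,0,7.2,4],
[0.02,-4.09,0.01,0,0,7.2,4],
[0,0,0.6,0,0,0,4],
[0,-0.01,0.6,0,0,0,4]]
14 end [487.  122.9 138. ]
```

View pics/w22.png

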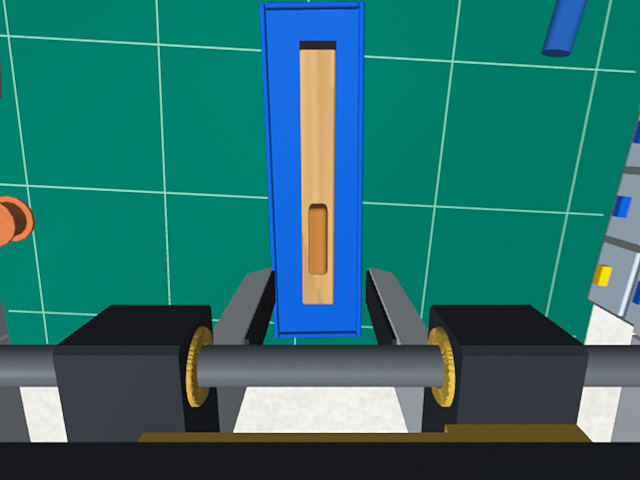

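Request:
jog_arm(
  increments=[
    [4.02,-0.74,0,0,0,7.2,4],
    [3.9,-1.24,0,0,0,7.2,4],
    [3.71,-1.72,0,0,0,7.2,4],
    [3.46,-2.18,0,0,0,7.2,4],
    [3.17,-2.59,0,0,0,7.2,4],
    [2.82,-2.96,0,0,0,7.2,4],
    [2.42,-3.3,0,0,0,7.2,4],
    [1.99,-3.57,0,0,0,7.2,4],
    [1.53,-3.79,0,0,0,7.2,4],
    [1.04,-3.96,0,0,0,7.3,4],
    [0.53,-4.05,0,0,0,7.2,4],
    [0.02,-4.09,0,0,0,7.2,4],
    [0,0,0.6,0,0,0,4],
    [0,0,0.6,0,0,0,4],
    [0,0,0,0,0,0,4],
    [0,0,0,0,0,0,4],
  ],
  squeeze=15,
)

```text
clock: 55.88
eef_pos: [486.8, 122.3, 138.4]
eef_rot: [3.142, 0.0, 0.112]
wrist_force: [0.3, 0.2, 1.0]
finger_gap: 40.0
```

```bash
python3 - <<'E'
from h import *
st()
c=cam('wrist','w23')
E
```

```text
55.88 pos [486.8 122.3 138.4] S [-124.7   48.5  138.4] rot [3.142 0.    0.112] F [0.3 0.2 1. ] gap 40.0 j [ 0.17  0.29  1.76 -0.    1.1   1.63]
```

View pics/w23.png

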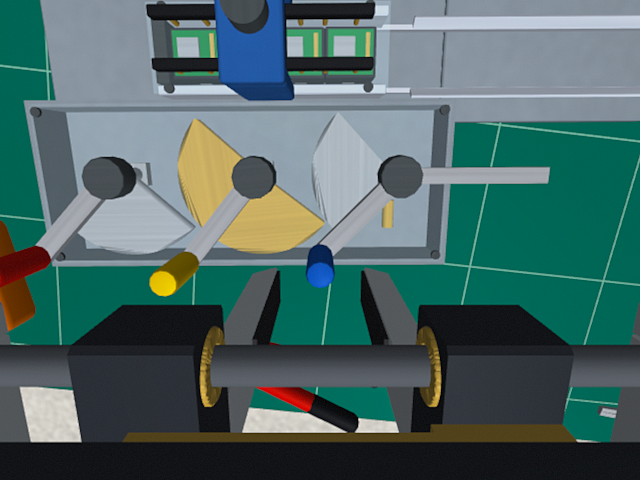

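Request:
jog_arm(
  increments=[
    [0,0,2.4,0,0,0,4],
    [0,0,2.4,0,0,0,4],
    [0,0,0,0,0,0,1.2],
    [0,0,0,0,0,0,1.2],
    [0,0,0,0,0,0,1.2],
    [0,0,0,0,0,0,1.2],
    [-0.35,0.42,0,0,0,0,1.2],
    [-0.36,0.42,0,0,0,0,1.2],
    [-0.14,0.2,0,0,0,0,1.2],
    [0,0,0,0,0,0,1.2],
  ],
)

```text
clock: 57.18
eef_pos: [479.5, 111.9, 91.4]
eef_rot: [-3.141, -0.001, 0.113]
wrist_force: [-2.1, 2.7, 8.1]
finger_gap: 15.3
```

Request:
jog_arm(
  increments=[
    [-0.44,0.73,0,0,0,0,1.2],
    [-0.42,1.02,0,0,0,0,1.2],
    [-0.25,1.06,0,0,0,0,1.2],
    [-0.09,1.1,0,0,0,0,1.2],
    [0.09,1.1,0,0,0,0,1.2],
    [0.25,1.06,0,0,0,0,1.2],
    [0.42,1.02,0,0,0,0,1.2],
    [0.58,0.93,0,0,0,0,1.2],
    [0.71,0.86,0,0,0,0,1.2],
    [0,0,0,0,0,0,1.2],
    [0,0,0,0,0,0,1.2],
  ],
)

```text
clock: 58.55
eef_pos: [498.2, 24.0, 90.5]
eef_rot: [3.142, -0.0, 0.112]
wrist_force: [0.8, 1.5, 5.2]
finger_gap: 15.5
```

```bash
python3 - <<'E'
from h import *
st()
E
```

```text
58.55 pos [498.2  24.   90.5] S [-124.4  -50.4   90.5] rot [ 3.142 -0.     0.112] F [0.8 1.5 5.2] gap 15.5 j [-0.03  0.35  1.8  -0.    0.99  1.43]
```

Request:
jog_arm(
  increments=[
    [0.1,0.1,0,0,0,0,1.2],
    [0,0.05,0,0,0,0,1.2],
    [0,0,0,0,0,0,1.2],
  ],
)

```text
clock: 58.92
eef_pos: [498.4, 23.8, 90.4]
eef_rot: [-3.14, 0.002, 0.112]
wrist_force: [-6.3, 11.4, 9.4]
finger_gap: 15.8
```

Request:
jog_arm(
  increments=[
    [0,0,0,0,0,0,4],
    [0,0,0,0,0,0,4],
    [0,0,-2.3,0,0,0,4],
    [0,0,-2.3,0,0,0,4],
    [0,-3.82,0,0,0,0,4],
    [0,-3.82,0,0,0,0,4],
    [0,-3.82,0,0,0,0,4],
    [0,-3.82,0,0,0,0,4],
    [0,-3.82,0,0,0,0,4],
    [0,0,0,0,0,0,4],
    [0,0,0,0,0,0,4],
  ],
)

```text
clock: 60.3
eef_pos: [477.5, 212.2, 136.2]
eef_rot: [3.141, 0.0, 0.113]
wrist_force: [-0.0, -0.7, 0.4]
finger_gap: 40.1
```

```bash
python3 - <<'E'
from h import *
st()
c=cam('wrist','w24')
E
```

```text
60.3 pos [477.5 212.2 136.2] S [-123.7  138.9  136.2] rot [3.141 0.    0.113] F [-0.  -0.7  0.4] gap 40.1 j [ 0.35  0.34  1.7  -0.    1.11  1.81]
```

View pics/w24.png

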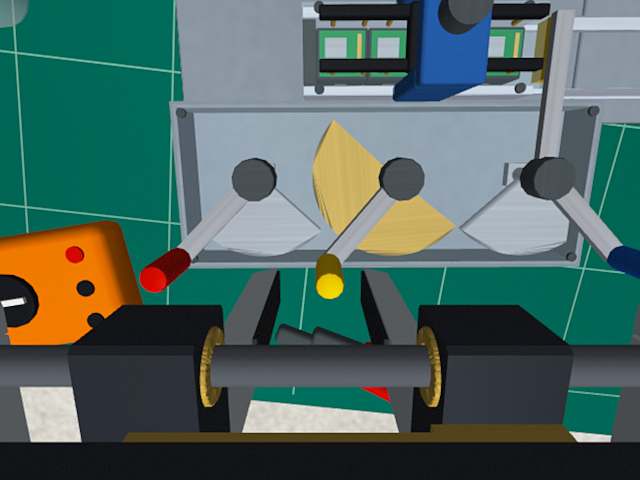

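Request:
jog_arm(
  increments=[
    [-0.1,0.15,2.3,0,0,0,4],
    [0,0,2.3,0,0,0,4],
    [0,0,0,0,0,0,1.2],
    [0,0,0,0,0,0,1.2],
    [0,0,0,0,0,0,1.2],
    [0,0,0,0,0,0,1.2],
    [-0.35,0.42,0,0,0,0,1.2],
    [-0.36,0.42,0,0,0,0,1.2],
    [-0.14,0.2,0,0,0,0,1.2],
    [0,0,0,0,0,0,1.2],
  ],
)

```text
clock: 61.6
eef_pos: [469.6, 200.3, 91.4]
eef_rot: [-3.141, -0.002, 0.113]
wrist_force: [-0.6, 1.2, 7.7]
finger_gap: 15.8
```

Request:
jog_arm(
  increments=[
    [-0.44,0.73,0,0,0,0,1.2],
    [-0.42,1.02,0,0,0,0,1.2],
    [-0.25,1.06,0,0,0,0,1.2],
    [-0.09,1.1,0,0,0,0,1.2],
    [0.09,1.1,0,0,0,0,1.2],
    [0.25,1.06,0,0,0,0,1.2],
    [0.42,1.02,0,0,0,0,1.2],
    [0.58,0.93,0,0,0,0,1.2],
    [0.71,0.86,0,0,0,0,1.2],
    [0,0,0,0,0,0,1.2],
    [0,0,0,0,0,0,1.2],
  ],
)

```text
clock: 62.98
eef_pos: [487.9, 113.3, 90.7]
eef_rot: [-3.14, -0.0, 0.112]
wrist_force: [-0.6, 8.5, 4.1]
finger_gap: 15.6
```

```bash
python3 - <<'E'
from h import *
st()
E
```

```text
62.98 pos [487.9 113.3  90.7] S [-124.6   39.4   90.7] rot [-3.14  -0.     0.112] F [-0.6  8.5  4.1] gap 15.6 j [0.15 0.36 1.8  0.   0.99 1.61]
```

Request:
jog_arm(
  increments=[
    [0.05,0.05,0,0,0,0,1.2],
    [0,0,0,0,0,0,4],
    [0,0,0,0,0,0,4],
    [0,0,-2.3,0,0,0,4],
    [0,0,-2.3,0,0,0,4],
    [0,-3.8,0,0,0,0,4],
    [0,-3.8,0,0,0,0,4],
    [0,-3.8,0,0,0,0,4],
    [0,-3.8,0,0,0,0,4],
    [0,-3.8,0,0,0,0,4],
    [0,0,0,0,0,0,4],
    [0,0,0,0,0,0,4],
  ],
)

```text
clock: 64.47
eef_pos: [467.0, 300.4, 136.2]
eef_rot: [3.141, 0.001, 0.113]
wrist_force: [-0.5, 0.4, -0.1]
finger_gap: 39.9
```

```bash
python3 - <<'E'
from h import *
st()
c=cam('wrist','w25')
E
```

```text
64.47 pos [467.  300.4 136.2] S [-124.2  227.7  136.2] rot [3.141e+00 1.000e-03 1.130e-01] F [-0.5  0.4 -0.1] gap 39.9 j [ 0.51  0.4   1.61 -0.    1.13  1.96]
```

View pics/w25.png

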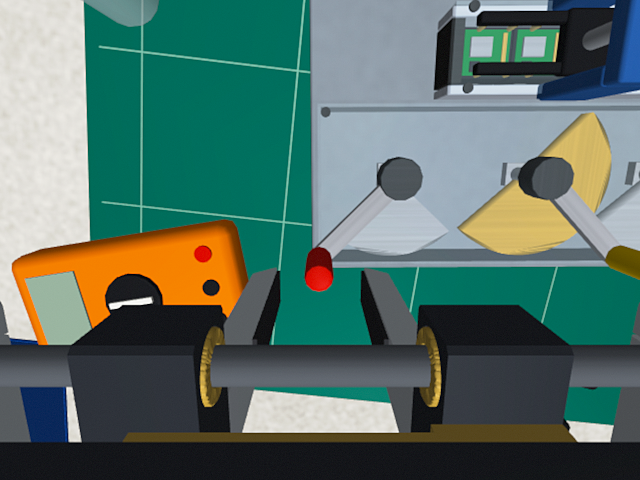

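Request:
jog_arm(
  increments=[
    [0,0,2.3,0,0,0,4],
    [0,0,2.3,0,0,0,4],
    [0,0,0,0,0,0,1.2],
    [0,0,0,0,0,0,1.2],
    [0,0,0,0,0,0,1.2],
    [0,0,0,0,0,0,1.2],
    [-0.35,0.42,0,0,0,0,1.2],
    [-0.36,0.42,0,0,0,0,1.2],
    [-0.14,0.2,0,0,0,0,1.2],
    [0,0,0,0,0,0,1.2],
  ],
)

```text
clock: 65.78
eef_pos: [459.7, 290.2, 91.4]
eef_rot: [-3.14, -0.001, 0.113]
wrist_force: [-3.5, 4.0, 8.1]
finger_gap: 15.9
```

Request:
jog_arm(
  increments=[
    [-0.44,0.73,0,0,0,0,1.2],
    [-0.42,1.02,0,0,0,0,1.2],
    [-0.25,1.06,0,0,0,0,1.2],
    [-0.09,1.1,0,0,0,0,1.2],
    [0.09,1.1,0,0,0,0,1.2],
    [0.25,1.06,0,0,0,0,1.2],
    [0.42,1.02,0,0,0,0,1.2],
    [0.58,0.93,0,0,0,0,1.2],
    [0.71,0.86,0,0,0,0,1.2],
    [0,0,0,0,0,0,1.2],
    [0,0,0,0,0,0,1.2],
  ],
)

```text
clock: 67.15
eef_pos: [478.5, 202.8, 90.7]
eef_rot: [-3.14, -0.001, 0.112]
wrist_force: [0.5, 8.6, 3.1]
finger_gap: 15.6
```

```bash
python3 - <<'E'
from h import *
st()
E
```

```text
67.15 pos [478.5 202.8  90.7] S [-123.8  129.4   90.7] rot [-3.14e+00 -1.00e-03  1.12e-01] F [0.5 8.6 3.1] gap 15.6 j [0.33 0.39 1.74 0.   1.01 1.79]
```

Supply at its stop. Release, rise and move off for a final look.

Request:
jog_arm(
  increments=[
    [0,0,0,0,0,0,4],
    [0,0,0,0,0,0,4],
    [0,0,-3,0,0,0,4],
    [0,0,-4,0,0,0,4],
    [0,0,-4,0,0,0,4],
    [-3,4.5,0,0,0,0,4],
    [-3,4.5,0,0,0,0,4],
    [0,5,0,0,0,0,4],
    [0,5,0,0,0,0,4],
    [0,5,0,0,0,0,4],
    [0,5,0,0,0,0,4],
    [0,5,0,0,0,0,4],
    [0,0,0,0,0,0,4],
    [0,0,0,0,0,0,4],
  ],
)

```text
clock: 68.9
eef_pos: [456.4, -141.9, 200.2]
eef_rot: [-3.141, 0.001, 0.112]
wrist_force: [-0.5, 0.1, 0.1]
finger_gap: 40.1
```

```bash
python3 - <<'E'
from h import *
st()
c=cam('top','t30')
cv2.imwrite('pics/t30a.png',cv2.resize(c['image'][150:350,120:520,::-1],None,fx=2,fy=2,interpolation=2))
cv2.imwrite('pics/t30b.png',cv2.resize(c['image'][200:310,195:375,::-1],None,fx=4.4,fy=4.4,interpolation=2))
E
```

```text
68.9 pos [ 456.4 -141.9  200.2] S [-184.7 -210.6  200.2] rot [-3.141e+00  1.000e-03  1.120e-01] F [-0.5  0.1  0.1] gap 40.1 j [-0.38  0.17  1.75  0.    1.22  1.08]
```

View pics/t30a.png

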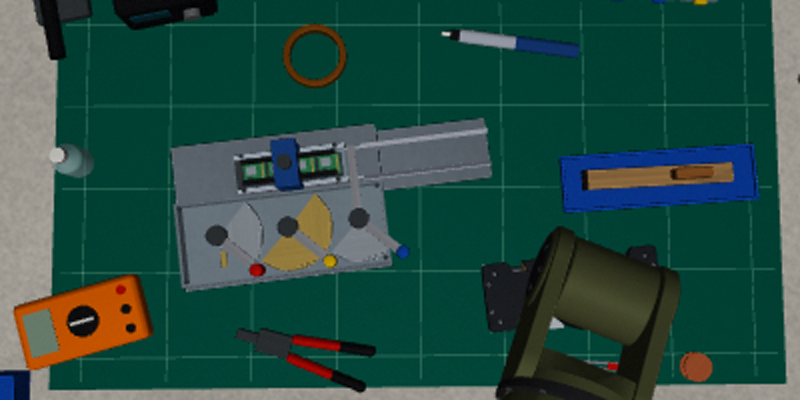

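View pics/t30b.png

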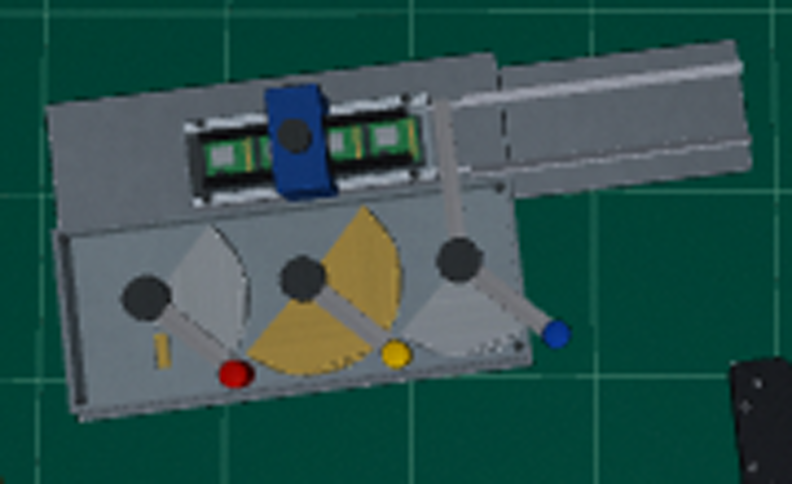

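```bash
python3 - <<'E'
from h import *
c=cam('top')
for (u,v),y in[((557,334),0),((396,354),90),((235,374),180)]:
    g=toS(ray(c,195+u/4.4,200+v/4.4,99)); print(g.round(1),np.degrees(np.arctan2(g[1]-y,g[0]+75))%360-135)
st()
E
```

```text
[-124.3  -50.3   99. ] 90.62675521196215
[-124.7   39.3   99. ] 90.55377443388846
[-125.2  128.5   99. ] 90.73365812290652
69.0 pos [ 456.6 -141.3  200.4] S [-184.5 -210.   200.4] rot [-3.141  0.     0.114] F [ 0.6 -1.1  0.5] gap 39.9 j [-0.38  0.17  1.75  0.    1.22  1.08]
```

```bash
python3 - <<'E'
from h import *
print(sign_off())
E
```

```text
the job is handed in; nothing more can be done
None
```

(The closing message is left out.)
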